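# Tip the hazelnuts into the middle of the nut dish

### The job

Pick up the small glass tumbler and tip its three hazelnuts over the raised walls of the nut dish, so that all three end up in the sunken middle well and none in the ring-shaped moat around it, which is for the shells. Then stand the empty tumbler upright with its whole foot on the round cork coaster. Do not shove the dish about, and leave the other things on the worktop where they are.

Things in the scene. Friction and masses are not known exactly. Their poses are not given: they have to be found in the camera images.
- cup_mid (a point): handleless teal glass tumbler, loose, 0.15 kg, upright on the worktop with the nuts in one layer on its floor; the point is on its axis, half-way up (33 mm above its underside); z runs from foot to mouth. 66 mm high, outer diameter 67 mm at the rim, 52 mm at the foot; wall 4 to 5 mm. Gripped lightly or near the rim it swings between the pads; across its middle with about 24 N it stays put.
- cup_rim (a point): centre of the tumbler's mouth, in the plane of the rim, 33 mm above cup_mid along the tumbler's axis. Nuts roll out only when the tumbler is tilted by about 80 degrees or more; the last ones may need about 100
- well (a point): centre of the floor of the middle well of the white ceramic nut dish (loose, 0.8 kg, round, z up); the well floor is 6 mm above the worktop. The well is round, 80 mm inside diameter; its upright wall is 5 mm thick and its top is 39 mm above this point. Around it runs a moat for shells, 20 to 34 mm wide, with its floor level with the well's. The dish's outer wall flares to 168 mm diameter at its rim, 49 mm above this point.
- coaster_top (a point): centre of the upper face of a round cork coaster, 110 mm in diameter and 6 mm thick, fixed flat on the worktop; z up. Around the work: a wall to the right at about y = -0.6, wall cabinets overhead from about x = 0.6 at z = 0.5 upward, equipment along the back beyond x = 0.7, a mug at each end of the worktop
- nut0_mid (a point): hazelnut in its shell, nearly round, about 20 mm in diameter, 10 g; the point is its centre. It starts in the tumbler, and its axes mean nothing to the task
- nut1_mid (a point): hazelnut in its shell, nearly round, about 20 mm in diameter, 10 g; the point is its centre. It starts in the tumbler, and its axes mean nothing to the task
- nut2_mid (a point): hazelnut in its shell, nearly round, about 20 mm in diameter, 10 g; the point is its centre. It starts in the tumbler, and its axes mean nothing to the task
- tape_roll: bystander: roll of tape lying flat, 98 mm across, 25 mm high; origin in the middle of its underside
- drops_bottle: bystander: little brown bottle with a white cap, 32 mm across, 63 mm high; origin in the middle of its underside
- tealight: bystander: tealight, 38 mm across, 15 mm high; origin in the middle of its underside
Not all that is in view belongs to the job. Leave any pink look-alike of the part that bears cup_mid alone.

How it is judged:
On the way:
1. the tumbler is tilted by more than 69 degrees with its mouth over the nut dish (horizontal distance between cup_rim and well below 0.085 m and angle between cup_mid's own z axis and vertical above 1.2 rad), for 0.1 s.
At the end, for the whole second after the job is handed in: All three hazelnuts lie in the dish's middle well (each centre within 36 mm of the well's axis and below the top of its wall), and the tumbler stands upright (within 0.1 rad) on the coaster, its axis within 29 mm of the coaster's centre, so that its whole foot is on it (horizontal distance between each of nut0_mid, nut1_mid, nut2_mid and well below 0.036 m and z of nut0_mid in the frame of well between 0 and 0.038 m and z of nut1_mid in the frame of well between 0 and 0.038 m and z of nut2_mid in the frame of well between 0 and 0.038 m and horizontal distance between cup_mid and coaster_top below 0.029 m and angle between cup_mid's own z axis and vertical below 0.1 rad and z of cup_mid in the frame of coaster_top between 0.029 and 0.037 m); the robot touches nothing.
It fails at once if the nut dish is shoved more than 30 mm or tipped more than 0.25 rad (distance of well from where it was at the start of the episode above 0.03 m or angle between well's own z axis and vertical above 0.25 rad).
It fails at once if the tape roll is moved more than 40 mm (distance of tape_roll from where it was at the start of the episode above 0.04 m).
It fails at once if the little brown bottle is moved more than 40 mm (distance of drops_bottle from where it was at the start of the episode above 0.04 m).
It fails at once if the tealight is moved more than 40 mm (distance of tealight from where it was at the start of the episode above 0.04 m).
It also fails if it takes over 54 s, if anything falls off the work surface, if the arm or the gripper's body presses on something with over 40 N, if the wrist force passes 120 N, or if a joint passes its speed limit or range.

### The arm

A 7-joint arm with a two-finger parallel gripper is mounted at the origin on a cart in front of the work surface, level with it; the furniture and walls round the work are solid. World frame = base frame: x ahead of the robot, y to its left, z up, the work surface at z = 0. Lengths are in m, angles in rad, forces in N, time in s.
With the tool pointing down it reaches from about 0.35 to 0.9 m from the base axis. Payload 8.1 kg.
Tool frame: the origin (TCP) lies at the very end of the fingers, on their centre line; the grasp point (between the pads) lies 19 mm behind it (arm.tcp_to_grasp is the z of the grasp point in the tool frame, in m); z points along the fingers, y is the line along which they close (so a half turn about z gives the same grasp; the last joint's range is limited). The gripper opens to 92 mm and grips with 3 to 60 N. Pads are 19 mm wide; open, the fingers measure 130 mm over their backs; the gripper's body (75 mm by 190 mm) begins 47 mm behind the grasp point.
Start: joints at [-1.37, 0.434, 0.025, 1.573, -0.012, 1.134, -0.075], TCP at [0.187, 0.596, 0.227] pointing down, gripper open.
Joint ranges: [-2.62, 2.62], [-0.44, 2.09], [-1.27, 1.32], [0.08, 2.57], [-1.32, 4.46], [0.12, 2], [-2.74, 2.74]. Speed limits (rad/s): [2.22, 2.22, 3.01, 3.01, 3.14, 3.14, 3.14].

### API

Orientations are given as a rotation vector (axis times angle).
In Python, from cell import readout, vision, sign_off, arm gives the robot as it stands. The module is installed in compiled form; this text tells all that it offers.
- The arm moves only by the shell command python3 -m creep 'ROWS' [FORCE]. ROWS is JSON, a list of rows, each a list of 5 numbers: the shift along the tool's x, y, z in units of 4 cm (1.0 is 4 cm), then the turn about the tool's z in units of 4 degrees (1.0 is 4 degrees), then the opening, from 0 (shut) to 1 (fully open). A call has 1 to 12 rows; each row shifts and turns the commanded pose from where the row before left it, along the tool's axes as they then stand; what a row does not reach is not made up. A row lasts 1/8 s, in which the tool goes at most 62.5 mm and 10.7 degrees, less where a joint would pass 70% of its speed; a pose out of reach is approached as far as the arm can. A call with a number of a shift or a turn outside -1 to 1 is refused whole. A call with a gripper value outside its range is refused whole. The fingers move at their own pace and stop on an object; FORCE is the grip in N (left out, the last holds). Time passes only in rows, so rows that do not move let the fingers close. It gives the time, the measured TCP pose, the force, the opening and the grip force at its end, in the units of the state.
- readout.observe(): the state, without advancing time (a new reading comes with each control period).
- vision.get_image(name): name is "scene" or "top"; returns a dict with "pixels" (384x512x3 uint8, blue, green, red), "z_map" (384x512 float32, m along the optical axis (not along the pixel's ray), 0 where there is no reading), "camera_matrix" (3x3 intrinsics, pixels), "k1" (the pictures are not rectified: a ray, as slopes to the right and down, at radius r is drawn at 1 + k1 r^2 times it, then the intrinsics apply), "position" and "rotation" of the camera in the world. Camera axes: x right, y up, looking along -z (the intrinsics and any distortion apply to the point x, -y, -z); pixel columns grow to the right and rows downward; lengths in m; the calibration is good to about 2 mm. A picture is of the moment at which its call begins.
- sign_off(): hands the job in; it is judged then, once.
The state is a dict: "clock": time; "joints": joint angles; "dq": joint speeds; "joint_efforts": joint torques, N m; "position": TCP position; "ee_rot": TCP orientation; "force": force on the tool from outside, world axes, zero at the start; "ft_torque": the same for the moment, N m; "width": opening from 0.0 (shut) to 1.0 (fully open); "gripper_force": force on a finger pad.
Only numpy, scipy, OpenCV 4.12 (cv2) and the standard library are available. Lean on these libraries where they do the work, as an engineer would, in place of code of your own. Each camera call takes 0.05 s, during which the arm holds its last target. There are 200 camera calls.

## Working session

There is one attempt and no reset: what is moved stays moved. The work goes in short steps, Python scripts to look and compute and a shell command to move; the robot and the scene stay as the last step left them, time stands still between calls to the robot, and variables do not carry over. Pictures are saved under pics/ and viewed, at most 10 in all, crops included, and the job is handed in when it is done.

```bash
mkdir -p pics
cat > h.py <<'E'
import numpy as np, cv2
from cell import readout, vision, sign_off, arm
from scipy.spatial.transform import Rotation as R
def cloud(im):
    z=im["z_map"]; K=im["camera_matrix"]; h,w=z.shape
    u,v=np.meshgrid(np.arange(w),np.arange(h))
    uv=np.stack([u,v],-1).reshape(-1,1,2).astype(np.float64)
    s=cv2.undistortPoints(uv,np.array(K,float),np.array([im["k1"],0,0,0,0.])).reshape(h,w,2)
    p=np.stack([s[...,0]*z,-s[...,1]*z,-z],-1)
    Rm=np.array(im["rotation"]); Rm=Rm if Rm.shape==(3,3) else R.from_rotvec(Rm).as_matrix()
    return p@Rm.T+np.array(im["position"])
def st():
    o=readout.observe(); print("t",o["clock"],"p",np.round(o["position"],3),"q",np.round(o["joints"],3),"w",o["width"],"gf",o["gripper_force"],"F",np.round(o["force"],1))
    print(np.round(R.from_rotvec(o["ee_rot"]).as_matrix(),3).tolist()); return o
E
python3 - <<'E'
from h import *
st(); print([a for a in dir(arm) if a[0]!='_'])
for n in("scene","top"):
    im=vision.get_image(n); cv2.imwrite(f"pics/{n}0.png",im["pixels"]); print(n,im["position"],np.round(im["rotation"],3).tolist(),im["k1"])
    np.save(f"{n}_cloud.npy",cloud(im))
E
```

```text
t 0.0 p [0.187 0.596 0.226] q [-1.37   0.435  0.025  1.574 -0.012  1.134 -0.075] w 0.9987901404580468 gf 0.0 F [ 0.8 -0.  -0.5]
[[-0.954, 0.299, -0.0], [0.299, 0.954, -0.002], [-0.0, -0.002, -1.0]]
['PlanningError', 'tcp_to_grasp']
scene [-0.12847527 -0.52069594  0.83818178] [0.762, -0.392, -0.879] -0.007452514245942554
top [ 0.27464349 -0.01721381  1.28262864] [0.154, -0.15, -1.538] 0.008100445549213922
```

View pics/scene0.png

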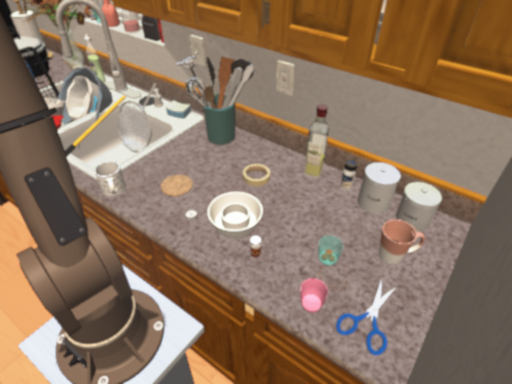

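View pics/top0.png

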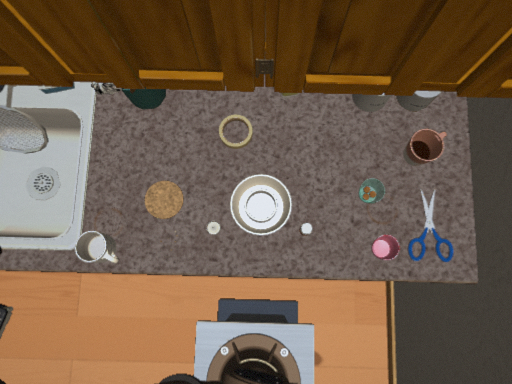

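The scene view has the tumbler at (330,250), the dish at (235,212) and the coaster at (177,184). The top view has the tumbler at (371,191), dish (261,206), coaster (164,199), pink look-alike (385,247), tape (236,130), bottle (307,229) and tealight (214,228).

Run:
```python
from h import *
C=np.load("top_cloud.npy"); 
im=cv2.imread("pics/top0.png"); hsv=cv2.cvtColor(im,cv2.COLOR_BGR2HSV)
P=lambda u,v:np.round(C[v,u],3)
for n,u,v in [("bottle",307,229),("tealight",214,228),("tape",236,115),("pinkrim",385,237),("mugR",440,145),("wt",330,180),("mugL",92,246),("coast",164,199),("well",261,206),("cab",264,88),("cabfront",264,84)]: print(n,P(u,v))
def cen(n,m,box):
    M=np.zeros(m.shape,bool); x0,y0,x1,y1=box; M[y0:y1,x0:x1]=m[y0:y1,x0:x1]
    c=max(cv2.findContours(M.astype(np.uint8),cv2.RETR_EXTERNAL,cv2.CHAIN_APPROX_NONE)[0],key=cv2.contourArea)
    p=C[c[:,0,1],c[:,0,0]]; e=cv2.fitEllipse(c); q=C[M]
    (x,y),r=cv2.minEnclosingCircle(p[:,:2].astype(np.float32))
    print(n,np.round(e,1) if 0 else e,"ctr",round(x,3),round(y,3),"r",round(r,3),"z pct",np.round(np.percentile(q[:,2],[1,10,50,90,99]),3))
H,S,V=[hsv[...,i].astype(int) for i in range(3)]
z=C[...,2]
cen("tumbler",(abs(H-85)<18)&(S>50),(345,165,400,220))
cen("tumbler z",z>0.05,(345,165,400,220))
cen("coaster",(abs(H-13)<9)&(S>90),(135,170,195,230))
cen("dish z",z>0.045,(220,165,305,245))
for b in[(225,170,300,240)]:
    q=C[b[1]:b[3],b[0]:b[2]].reshape(-1,3); w=q[(abs(q[:,2]-0.045)<0.004)]
    d=q[q[:,2]>0.05]; print("rim pts",len(d),(d.min(0)+d.max(0))/2,d.max(0)-d.min(0))
# sections along row 206
print(np.round(C[206,226:296:2,2]*1000).astype(int).tolist())
K=vision.get_image("top"); print(np.round(K["camera_matrix"],1).tolist())
S2=np.load("scene_cloud.npy"); print("scene cab", S2[40,200],S2[10,200],S2[45,420],S2[350,450],S2[110,225],S2[150,320])
```

```text
bottle [ 0.4   -0.135  0.064]
tealight [0.401 0.119 0.012]
tape [0.728 0.069 0.027]
pinkrim [ 0.387 -0.351  0.033]
mugR [ 0.634 -0.489  0.094]
wt [ 0.549 -0.206  0.001]
mugL [0.342 0.454 0.012]
coast [0.479 0.265 0.007]
well [ 0.467 -0.01   0.007]
cab [ 0.825 -0.009  0.   ]
cabfront [ 0.836 -0.009  0.003]
tumbler ((367.3973693847656, 192.63084411621094), (15.623238563537598, 18.714920043945312), 170.881591796875) ctr 0.406 -0.17 r 0.201 z pct [0.003 0.007 0.016 0.063 0.07 ]
tumbler z ((371.38934326171875, 190.41464233398438), (23.232749938964844, 23.910503387451172), 107.06134796142578) ctr 0.403 -0.176 r 0.204 z pct [0.051 0.053 0.063 0.071 1.283]
coaster ((163.52557373046875, 199.3885498046875), (36.678226470947266, 38.19017028808594), 52.243865966796875) ctr 0.391 0.148 r 0.202 z pct [0.001 0.004 0.007 0.01  0.013]
dish z ((260.4238586425781, 204.2192840576172), (59.72560501098633, 60.298805236816406), 84.65849304199219) ctr 0.412 -0.014 r 0.138 z pct [0.045 0.047 0.054 0.061 1.283]
rim pts 452 [ 0.4122428  -0.00904456  0.66631535] [0.27519863 0.1663199  1.23262658]
[1, 2, 59, 60, 31, 15, 9, 9, 3, 6, 33, 7, 10, 10, 4, 3, 7, 10, 9, 6, 7, 6, 10, 6, 8, 46, 8, 6, 13, 15, 27, 45, 59, 0, 2]
[[456.1, 0.0, 261.7], [0.0, 456.1, 185.6], [0.0, 0.0, 1.0]]
scene cab [0.90909416 0.5102766  0.32514152] [0.59340481 0.18630777 0.55856562] [ 0.59511271 -0.36460916  0.59223391] [ 0.22582029 -0.61114207  0.32150223] [0.7736308  0.28117536 0.15821164] [ 0.80326977 -0.10669573  0.12618687]
```

```bash
python3 -m creep '[[0,0,-0.2,1,1]]'
```

```text
clock: 0.28
position: [0.1869, 0.5957, 0.2338]
ee_rot: [-0.586, -3.086, 0.003]
force: [-0.7, 0.1, 0.0]
width: 1.0
gripper_force: 0.0
```

```bash
python3 - <<'E'
from h import *
im=vision.get_image("top"); K=np.array(im["camera_matrix"]);Rm=R.from_rotvec(im["rotation"]).as_matrix() if np.shape(im["rotation"])==(3,) else np.array(im["rotation"])
def ray(u,v,z):
    s=cv2.undistortPoints(np.array([[[u,v]]],float),K,np.array([im["k1"],0,0,0,0.]))[0,0]
    d=Rm@np.array([s[0],-s[1],-1]); p=np.array(im["position"]); return np.round(p+d*(z-p[2])/d[2],4)
print("tumbler",ray(371.4,190.4,.066),"coaster",ray(163.5,199.4,.006),"dish",ray(260.4,204.2,.055),"pink",ray(385,247,.05))
E
python3 -m creep '[[0,0,-1,0,1],[0,0,-1,0,1],[0,0,-1,0,1],[0,0,-1,0,1],[0,0,-1,0,1],[0,0,-1,0,1],[0,0,-1,0,1],[0,0,-1,0,1],[0,0,-1,0,1],[0,0,-1,0,1]]'; python3 -c "from h import *;st()"
```

```text
tumbler [ 0.5093 -0.3088  0.066 ] coaster [0.4785 0.2665 0.006 ] dish [ 0.4648 -0.0088  0.055 ] pink [ 0.3589 -0.3461  0.05  ]
clock: 1.58
position: [0.1841, 0.5874, 0.6091]
ee_rot: [0.582, 3.081, 0.055]
force: [0.1, -0.5, -0.1]
width: 0.997
gripper_force: 0.0
t 1.575 p [0.184 0.587 0.609] q [-1.504  0.403  0.32   0.716 -0.137  2.001 -0.072] w 0.9971100546237117 gf 0.0 F [ 0.1 -0.5 -0.1]
[[-0.931, 0.365, 0.012], [0.365, 0.931, 0.034], [0.001, 0.036, -0.999]]
```

```bash
python3 -m creep '[[0,0,-1,0,1],[0,0,-1,0,1],[0,0,-1,0,1],[0,0,-1,0,1]]'; python3 -c "from h import *;st()"
```

```text
clock: 2.08
position: [0.1711, 0.5451, 0.6778]
ee_rot: [0.579, 3.062, 0.233]
force: [0.5, -0.4, 0.8]
width: 1.002
gripper_force: 0.0
t 2.075 p [0.171 0.545 0.678] q [-1.586  0.284  0.4    0.723 -0.131  2.002 -0.075] w 1.002373329957558 gf 0.0 F [ 0.5 -0.4  0.8]
[[-0.931, 0.362, 0.044], [0.364, 0.92, 0.143], [0.011, 0.149, -0.989]]
```

```bash
python3 -m creep '[[0,0.4,-1,0,1],[0,0.4,-1,0,1],[0,0.4,-1,0,1],[0,0.4,-1,0,1],[0,0.4,-1,0,1],[0,0.4,-1,0,1]]'; python3 -c "from h import *;st()"
```

```text
clock: 2.82
position: [0.1763, 0.5404, 0.7686]
ee_rot: [0.568, 3.0, 0.538]
force: [0.2, -0.2, -0.7]
width: 1.001
gripper_force: 0.0
t 2.825 p [0.176 0.54  0.769] q [-1.612  0.245  0.472  0.563 -0.157  2.002 -0.067] w 1.000561390153567 gf 0.0 F [ 0.2 -0.2 -0.7]
[[-0.932, 0.347, 0.103], [0.361, 0.873, 0.328], [0.024, 0.343, -0.939]]
```

Tilt builds up (0.35 rad now). Continue.

```bash
python3 -m creep '[[0,0.6,-1,0,1],[0,0.6,-1,0,1],[0,0.6,-1,0,1],[0,0.6,-1,0,1],[0,0.6,-1,0,1],[0,0.7,-1,0,1],[0,0.7,-1,0,1],[0,0.7,-1,0,1],[0,0.7,-1,0,1],[0,0.7,-1,0,1]]'; python3 -c "from h import *;st()"
```

```text
clock: 4.08
position: [0.1781, 0.4991, 0.929]
ee_rot: [0.535, 2.817, 1.055]
force: [-0.9, -0.3, 0.2]
width: 1.0
gripper_force: 0.0
t 4.075 p [0.178 0.499 0.929] q [-1.613  0.197  0.645  0.256 -0.3    2.002 -0.054] w 0.9999531801098104 gf 0.0 F [-0.9 -0.3  0.2]
[[-0.935, 0.292, 0.201], [0.352, 0.701, 0.621], [0.041, 0.651, -0.758]]
```

```bash
python3 -m creep '[[0,0.6,-1,0,1],[0,0.6,-1,0,1],[0,0.6,-1,0,1],[0,0.5,-1,0,1],[0,0.5,-1,0,1],[0,0.5,-1,0,1]]'; python3 -c "from h import *;st()"
```

```text
clock: 4.82
position: [0.155, 0.4077, 1.0114]
ee_rot: [0.514, 2.691, 1.297]
force: [-1.1, -1.5, 0.3]
width: 1.001
gripper_force: 0.0
t 4.825 p [0.155 0.408 1.011] q [-2.117  0.049  1.035  0.22  -0.175  2.002 -0.059] w 1.0007186641567256 gf 0.0 F [-1.1 -1.5  0.3]
[[-0.937, 0.253, 0.242], [0.347, 0.577, 0.739], [0.047, 0.776, -0.629]]
```

```bash
python3 -m creep '[[0,0.5,-1,0,1],[0,0.5,-1,0,1],[0,0.5,-1,0,1],[0,0.5,-1,0,1],[0,0.5,-1,0,1],[0,0.5,-1,0,1],[0,0.5,-1,0,1]]'; python3 -c "from h import *;st()"
```

```text
clock: 5.7
position: [0.1444, 0.332, 1.0564]
ee_rot: [0.491, 2.606, 1.454]
force: [-0.2, -0.3, -0.3]
width: 0.997
gripper_force: 0.0
t 5.7 p [0.144 0.332 1.056] q [-1.093 -0.011 -0.392  0.144  0.204  2.002 -0.101] w 0.9970817029211423 gf 0.0 F [-0.2 -0.3 -0.3]
[[-0.941, 0.222, 0.257], [0.335, 0.487, 0.807], [0.054, 0.845, -0.532]]
```

```bash
python3 -m creep '[[0,0.4,-1,0,1],[0,0.4,-1,0,1],[0,0.4,-1,0,1],[0,0.4,-1,0,1],[0,0.4,-1,0,1],[0,0.4,-1,0,1],[0,0.4,-1,0,1],[0,0.4,-1,0,1]]'; python3 -c "from h import *;st()"
```

```text
clock: 6.7
position: [0.1024, 0.182, 1.1025]
ee_rot: [0.473, 2.462, 1.657]
force: [-0.6, 0.2, 0.5]
width: 1.002
gripper_force: 0.0
t 6.7 p [0.102 0.182 1.103] q [-1.012 -0.195  0.28   0.176 -0.503  2.002 -0.021] w 1.002006723177161 gf 0.0 F [-0.6  0.2  0.5]
[[-0.941, 0.181, 0.284], [0.332, 0.345, 0.878], [0.061, 0.921, -0.385]]
```

```bash
cat > fk.py <<'E'
import numpy as np, itertools
from scipy.spatial.transform import Rotation as R
from scipy.optimize import least_squares
Q=np.array([[-1.37,.435,.025,1.574,-.012,1.134,-.075],[-1.504,.403,.32,.716,-.137,2.001,-.072],[-1.586,.284,.4,.723,-.131,2.002,-.075],[-1.612,.245,.472,.563,-.157,2.002,-.067],[-1.613,.197,.645,.256,-.3,2.002,-.054],[-2.117,.049,1.035,.22,-.175,2.002,-.059],[-1.093,-.011,-.392,.144,.204,2.002,-.101],[-1.012,-.195,.28,.176,-.503,2.002,-.021]])
P=np.array([[.187,.596,.226],[.184,.587,.609],[.171,.545,.678],[.176,.54,.769],[.178,.499,.929],[.155,.408,1.011],[.144,.332,1.056],[.102,.182,1.103]])
M=np.array([[[-.954,.299,0],[.299,.954,-.002],[0,-.002,-1]],[[-.931,.365,.012],[.365,.931,.034],[.001,.036,-.999]],[[-.931,.362,.044],[.364,.92,.143],[.011,.149,-.989]],[[-.932,.347,.103],[.361,.873,.328],[.024,.343,-.939]],[[-.935,.292,.201],[.352,.701,.621],[.041,.651,-.758]],[[-.937,.253,.242],[.347,.577,.739],[.047,.776,-.629]],[[-.941,.222,.257],[.335,.487,.807],[.054,.845,-.532]],[[-.941,.181,.284],[.332,.345,.878],[.061,.921,-.385]]])
def fk(q,s,v):
    c1,c7,d1,d3,a3,d5,a5,d7,a6=v
    rz=lambda a:R.from_euler('z',a); ry=lambda a:R.from_euler('y',a)
    A=rz(s[0]*q[0]+c1)*ry(q[1]); p=np.array([0,0,d1])
    A=A*rz(s[1]*q[2]); p=p+A.apply([a3,0,d3]); A=A*ry(q[3])
    A=A*rz(s[2]*q[4]); p=p+A.apply([a5,0,d5]); A=A*ry(q[5]); p=p+A.apply([a6,0,d7])
    return p,A*rz(s[3]*q[6]+c7)
def res(v,s):
    o=[]
    for q,p,m in zip(Q,P,M):
        pp,A=fk(q,s,v); o+=[*(pp-p)*3,*(A.as_matrix()-m).ravel()]
    return o
if __name__=="__main__":
    out=[]
    for s in itertools.product([1,-1],repeat=4):
        for c1 in(2.64,-.1):
            for c7 in (0,1.57,3.14,-1.57):
                f=least_squares(res,[c1,c7,.35,.35,0,.35,0,.3,0],args=(s,)); out.append((f.cost,s,f.x))
    out.sort(key=lambda r:r[0])
    for c,s,x in out[:4]: print(c,s,np.round(x,4).tolist())
E
python3 fk.py
```

```text
0.026066826213837276 (-1, -1, -1, -1) [-0.0595, 1.5245, 0.3154, 0.4786, 0.0356, 0.4295, 0.0073, 0.3196, -0.0052]
0.026066826213838216 (-1, -1, -1, -1) [-0.0595, 1.5245, 0.3154, 0.4786, 0.0356, 0.4295, 0.0073, 0.3196, -0.0052]
0.02606682621383824 (-1, -1, -1, -1) [-0.0595, 1.5245, 0.3154, 0.4786, 0.0356, 0.4295, 0.0073, 0.3196, -0.0052]
0.026066826213838667 (-1, -1, -1, -1) [-0.0595, 1.5245, 0.3154, 0.4786, 0.0356, 0.4295, 0.0073, 0.3196, -0.0052]
```

```bash
cat > fk2.py <<'E'
from fk import *
def fk_(q,w):  # joint offsets w[9:14] for q2..q6
    return fk(np.array(q)+np.array([0,*w[9:14],0]),(-1,)*4,w[:9])
def res2(w):
    o=[]
    for q,p,m in zip(Q,P,M):
        pp,A=fk_(q,w); o+=[*(pp-p)*3,*(A.as_matrix()-m).ravel()]
    return np.array(o)
if __name__=="__main__":
    f=least_squares(res2,[-.06,1.52,.315,.478,.0356,.43,.007,.32,-.005]+[0]*5)
    print(f.cost,np.round(f.x,3).tolist()); print(np.round(np.abs(f.fun.reshape(-1,12)).max(1),3))
    np.save("w.npy",f.x)
E
python3 fk2.py
```

```text
0.02018782437539763 [0.016, 1.5, 0.297, 0.5, 0.024, 0.421, -0.006, 0.336, -0.028, -0.026, 0.113, 0.056, -0.04, -0.023]
[0.034 0.026 0.02  0.016 0.026 0.058 0.105 0.041]
```

```bash
cat > sim.py <<'E'
from fk2 import *
w=np.array([-.0595,1.5245,.3154,.4786,.0356,.4295,.0073,.3196,-.0052,0,0,0,0,0])
lo=np.array([-2.62,-.44,-1.27,.08,-1.32,.12,-2.74]); hi=np.array([2.62,2.09,1.32,2.57,4.46,2.,2.74])
def run(q,rows,L=.3,reg=.02):
    q=np.clip(q,lo+1e-6,hi-1e-6)
    for r in rows:
        p,A=fk_(q,w); tp=p+A.apply(np.array(r[:3])*.04); tA=A*R.from_rotvec([0,0,np.radians(4*r[3])])
        q0=q
        def f(x):
            pp,B=fk_(x,w); return np.r_[pp-tp,L*(tA.inv()*B).as_rotvec(),reg*(x-q0)*.1]
        q=least_squares(f,q0,bounds=(np.maximum(lo,q0-.27)-1e-9,np.minimum(hi,q0+.27)+1e-9),max_nfev=25).x
    return q
def show(q):
    p,A=fk_(q,w); t=A.as_matrix()[:,2]
    print(np.round(p,3),"head",round(np.degrees(np.arctan2(t[1],t[0]))),"below",round(np.degrees(np.arcsin(-t[2])),1),"q",np.round(q,2).tolist())
if __name__=="__main__":
    for L in(.05,.15,.3,.6,1):
        print(L); show(run(Q[1],[[0,0,-1,0]]*4,L)); show(run(Q[3],[[0,.6,-1,0]]*5+[[0,.7,-1,0]]*5,L))
    print("true");show(Q[2]);show(Q[4])
E
time python3 sim.py
```

```text
0.05
[0.173 0.569 0.765] head 72 below 69.6 q [-1.36, 0.29, 0.03, 0.5, -0.01, 2.0, -0.13]
[0.134 0.403 1.195] head 71 below 5.1 q [-1.48, 0.03, 0.2, 0.08, -0.01, 1.55, -0.1]
0.15
[0.172 0.566 0.753] head 72 below 71.4 q [-1.35, 0.28, 0.01, 0.54, 0.0, 2.0, -0.13]
[0.139 0.415 1.152] head 71 below 12.5 q [-1.37, 0.05, 0.07, 0.08, 0.01, 1.66, -0.1]
0.3
[0.17  0.559 0.725] head 72 below 75.4 q [-1.35, 0.27, 0.01, 0.62, 0.0, 2.0, -0.13]
[0.149 0.44  1.055] head 71 below 29.2 q [-1.35, 0.12, 0.05, 0.08, -0.0, 1.88, -0.1]
0.6
[0.167 0.548 0.682] head 71 below 81.5 q [-1.35, 0.26, 0.02, 0.74, -0.0, 2.0, -0.13]
[0.165 0.483 0.927] head 70 below 49.8 q [-1.34, 0.16, 0.05, 0.28, -0.0, 2.0, -0.1]
1
[0.165 0.542 0.657] head 70 below 84.9 q [-1.35, 0.26, 0.01, 0.8, 0.0, 2.0, -0.13]
[0.173 0.504 0.85 ] head 70 below 60.4 q [-1.34, 0.16, 0.05, 0.46, -0.0, 2.0, -0.1]
true
[0.167 0.554 0.68 ] head 70 below 81.4 q [-1.59, 0.28, 0.4, 0.72, -0.13, 2.0, -0.08]
[0.171 0.49  0.928] head 69 below 49.3 q [-1.61, 0.2, 0.64, 0.26, -0.3, 2.0, -0.05]
real	0m2.502s
user	0m2.230s
sys	0m0.127s
```

```bash
nproc
cat > plan.py <<'E'
from sim import *
from multiprocessing import Pool
def ok(q):
    p,A=fk_(q,w); t=A.as_matrix()[:,2]; wr=p-.32*t
    return p[2]>.4 and -.45<p[1]<.7 and -.45<wr[1] and p[0]<.5 and wr[0]<.5 and wr[2]>.5 and not(np.hypot(p[0],p[1])<.15 and p[2]<.75)
def score(q):
    t=fk_(q,w)[1].as_matrix()[:,2]; h=np.degrees(np.arctan2(t[1],t[0])); b=np.degrees(np.arcsin(-t[2]))
    return abs(h+42)+2*max(0,abs(b-27)-6),h,b
def trial(seed):
    g=np.random.default_rng(seed); q=Q[7]; segs=[];best=(999,)
    for k in range(6):
        d=g.normal(size=3); d/=abs(d).max(); row=[*np.round(d,1),float(g.choice([0,0,-1,1]))*round(g.uniform(0,1.),0)]
        for i in range(4):
            for _ in range(2): q=run(q,[row],.6)
            if not ok(q): return best
            s=score(q)
            if s[0]<best[0]: best=(*s,segs+[(row,2*i+2)],q.tolist())
        segs=segs+[(row,8)]
    return best
if __name__=="__main__":
    show(Q[7])
    import time; t0=time.time(); out=[]
    with Pool() as P_:
        for r in P_.imap_unordered(trial,range(100000)):
            if len(r)>1: out.append(r)
            if time.time()-t0>200: P_.terminate(); break
    out.sort(key=lambda r:r[0])
    print(len(out))
    for r in out[:6]: print(np.round(r[:3],1),r[3]); show(np.array(r[4]))
E
OMP_NUM_THREADS=1 python3 plan.py
```

```text
4
[0.095 0.208 1.103] head 69 below 22.6 q [-1.01, -0.2, 0.28, 0.18, -0.5, 2.0, -0.02]
1155
[60.9 17.6 33.6] [([np.float64(-0.7), np.float64(-1.0), np.float64(-0.9), 0.0], 8), ([np.float64(-0.6), np.float64(-1.0), np.float64(0.3), -0.0], 8), ([np.float64(-1.0), np.float64(0.4), np.float64(-0.2), 1.0], 8), ([np.float64(-0.7), np.float64(-1.0), np.float64(-0.5), -1.0], 8), ([np.float64(-1.0), np.float64(-0.9), np.float64(0.5), 0.0], 8)]
[ 0.424 -0.285  0.429] head 18 below 33.6 q [-0.55, -0.44, 1.32, 2.06, -0.63, 0.88, 1.83]
[79.  35.8 33.6] [([np.float64(0.4), np.float64(-0.4), np.float64(1.0), -1.0], 8), ([np.float64(0.3), np.float64(-1.0), np.float64(-1.0), 0.0], 8), ([np.float64(-0.1), np.float64(-0.3), np.float64(1.0), 0.0], 8), ([np.float64(-0.3), np.float64(-1.0), np.float64(0.5), 0.0], 8), ([np.float64(-0.5), np.float64(-0.3), np.float64(-1.0), -1.0], 8), ([np.float64(-1.0), np.float64(0.9), np.float64(0.5), -1.0], 6)]
[0.091 0.648 0.761] head 36 below 33.6 q [-2.21, 0.15, 0.4, 1.06, 0.81, 1.46, 0.74]
[80.  37.5 20.8] [([np.float64(-0.6), np.float64(-1.0), np.float64(0.3), 0.0]
[... 1156 characters left out ...]
 np.float64(0.3), np.float64(-1.0), 1.0], 8), ([np.float64(-0.1), np.float64(0.2), np.float64(-1.0), 1.0], 8), ([np.float64(0.2), np.float64(0.3), np.float64(-1.0), 0.0], 8)]
[ 0.256 -0.255  0.867] head 39 below 29.3 q [-0.69, -0.44, 1.32, 0.92, -0.68, 2.0, -0.45]
[85.5 43.5 21.7] [([np.float64(0.7), np.float64(0.7), np.float64(-1.0), -1.0], 8), ([np.float64(-0.9), np.float64(-1.0), np.float64(-0.8), 0.0], 8), ([np.float64(-1.0), np.float64(-0.8), np.float64(-0.4), 0.0], 8), ([np.float64(-0.4), np.float64(-0.4), np.float64(-1.0), 1.0], 8), ([np.float64(-0.6), np.float64(-1.0), np.float64(0.7), 0.0], 8)]
[ 0.434 -0.101  1.031] head 43 below 21.7 q [-2.41, -0.44, -1.27, 0.08, 3.02, 1.98, 0.43]
```

```bash
cat > beam.py <<'E'
from plan import *
import time
def ext(a):
    q,segs,seed=a; g=np.random.default_rng(seed); q=np.array(q); out=[]
    d=g.normal(size=3); d/=abs(d).max(); row=[*[float(x) for x in np.round(d,1)],float(g.choice([0,0,-2,2]))]
    for i in range(4):
        q=run(q,[row]*2,.6)
        if not ok(q): break
        s=score(q); out.append((s[0]+.15*(sum(n for _,n in segs)+2*i+2),s,segs+[(row,2*i+2)],q.tolist()))
    return out
def beam(q0,T,W=24,B=12):
    t0=time.time(); pop=[(score(q0)[0],score(q0),[],list(q0))]; k=0
    with Pool() as P_:
        while time.time()-t0<T:
            jobs=[(p[3],p[2],k*100000+i*1000+j) for i,p in enumerate(pop) for j in range(B if len(pop)>1 else 200)]; k+=1
            new=[r for o in P_.imap_unordered(ext,jobs) for r in o]
            allp=sorted(pop+new,key=lambda r:r[0]); pop=[]; seen=[]
            for r in allp:
                if all(np.linalg.norm(np.array(r[3])-s)>.25 for s in seen): pop.append(r); seen.append(np.array(r[3]))
                if len(pop)>=W: break
            print(k,round(time.time()-t0),np.round(pop[0][1],1),sum(n for _,n in pop[0][2]),flush=True)
    for r in pop[:2]: print(np.round(r[1],1),r[2]); show(np.array(r[3]))
if __name__=="__main__": beam(Q[7],300)
E
OMP_NUM_THREADS=1 python3 beam.py
```

```text
1 8 [106.3  64.3  30.7] 8
2 17 [92.4 50.4 32.5] 14
3 26 [79.  37.  29.8] 22
4 34 [63.  21.  21.4] 32
5 41 [51.8  9.8 30.7] 34
6 50 [38.6 -3.4 31.2] 42
7 57 [ 19.  -23.   22.6] 54
8 65 [  0.7 -42.7  24.3] 62
9 73 [  0.1 -42.1  30.1] 66
10 80 [  0.1 -42.1  30.1] 66
11 89 [  0.1 -42.1  30.1] 66
12 97 [  0.1 -42.1  30.1] 66
13 105 [  0.1 -42.1  30.1] 66
14 112 [  0.1 -42.1  30.1] 66
15 119 [  0.1 -42.1  30.1] 66
16 126 [  0.1 -42.1  30.1] 66
17 133 [  0.1 -42.1  30.1] 66
18 141 [  0.  -42.   24.5] 66
19 148 [  0.2 -42.2  24.5] 64
20 155 [  0.2 -42.2  24.5] 64
21 162 [  0.2 -42.2  24.5] 64
22 170 [  0.2 -42.2  24.5] 64
23 177 [  0.2 -42.2  24.5] 64
24 186 [  0.2 -42.2  24.5] 64
25 196 [  0.2 -42.2  24.5] 64
26 205 [  0.2 -42.2  24.5] 64
27 215 [  0.2 -42.2  24.5] 64
28 224 [  0.2 -42.2  24.5] 64
29 232 [  0.2 -42.2  24.5] 64
30 241 [  0.2 -42.2  24.5] 64
31 249 [  0.2 -42.2  24.5] 64
32 257 [  0.2 -42.2  24.5] 64
33 265 [  0.2 -42.2  24.5] 64
34 273 [  0.2 -42.2  24.5] 64
35 280 [  0.2 -42.2  24.5] 64
36 288 [  0.2 -42.2  24.5] 64
37 295 [  0.2 -42.2  24.5] 64
38 303 [  0.2 -42.2  24.5] 64
[  0.2 -42.2  24.5] [([-0.9, -1.0, -0.4, 0.0], 8), ([-1.0, -0.5, -0.4, 0.0], 8), ([-1.0, 0.5, -0.9, 2.0], 8), ([0.0, 1.0, -1.0, 2.0], 6), ([-0.3, 0.9, -1.0, -2.0], 8), ([-1.0, 0.1, -0.8, 0.0], 8), ([-1.0, -1.0, -0.9, -2.0], 8), ([-0.8, -0.9, -1.0, 0.0], 8), ([1.0, 0.8, 0.5, 2.0], 2)]
[-0.12  -0.339  0.782] head -42 below 24.5 q [1.23, -0.44, 0.9, 1.46, -0.8, 1.7, 1.87]
[  0.2 -41.8  24.6] [([-0.9, -1.0, -0.4, 0.0], 8), ([-1.0, -0.5, -0.4, 0.0], 8), ([-1.0, 0.5, -0.9, 2.0], 8), ([0.0, 1.0, -1.0, 2.0], 6), ([-0.3, 0.9, -1.0, -2.0], 8), ([-1.0, 0.1, -0.8, 0.0], 8), ([-1.0, -1.0, -0.9, -2.0], 8), ([-0.8, -0.9, -1.0, 0.0], 8), ([1.0, 1.0, 0.5, 0.0], 2)]
[-0.116 -0.337  0.787] head -42 below 24.6 q [1.23, -0.44, 0.89, 1.44, -0.8, 1.71, 2.14]
```

```bash
cat > reach.py <<'E'
from sim import *
def target(t,roll):  # roll 0: tool y horizontal (left of heading), x = ?
    y=np.cross([0,0,1],t); y/=np.linalg.norm(y); x=np.cross(y,t); return R.from_matrix(np.array([x,y,t]).T)*R.from_euler('z',roll,degrees=True)
def goto(q,p1,A1,n=20):
    p0,A0=fk_(q,w); dv=(A0.inv()*A1).as_rotvec(); e=0
    for k in range(1,n+1):
        tp=p0+(p1-p0)*k/n; tA=A0*R.from_rotvec(dv*k/n); q0=q
        f=lambda x:np.r_[fk_(x,w)[0]-tp,.6*(tA.inv()*fk_(x,w)[1]).as_rotvec(),.002*(x-q0)]
        q=least_squares(f,np.clip(q0,lo,hi),bounds=(lo-1e-6,hi+1e-6),max_nfev=30).x
        e=max(e,np.linalg.norm(f(q)[:6]))
    return q,e
if __name__=="__main__":
    import sys
    q0=np.array([1.23,-.44,.9,1.46,-.8,1.7,1.87]); t=fk_(q0,w)[1].as_matrix()[:,2]
    cup=np.array([.509,-.309,.036]); well=np.array([.465,-.009,.006]); co=np.array([.4785,.2665,.042])
    for r0 in (0,180):
        A=target(t,r0)
        q,e=goto(q0,np.array([.2,-.2,.6]),fk_(q0,w)[1]); print("mid",round(e,3)); 
        q,e=goto(q,np.array([.35,-.2,.35]),A); print(r0,"pre",round(e,3)); show(q)
        q,e=goto(q,cup-.08*t+.019*t,A); qc,e2=goto(q,cup+.019*t,A); print("cup",round(e,3),round(e2,3)); show(qc)
        q,e=goto(qc,cup+[0,0,.2],A); q,e2=goto(q,well+[-.03,0,.16],A); print("well up",round(e,3),round(e2,3)); show(q)
        for s in (125,-125):
            qq,e=goto(q,well+[-.03,0,.16],target(t,r0+s*.5));qq,e2=goto(qq,well+[-.03,0,.16],target(t,r0+s)); print("pour",s,round(e,3),round(e2,3)); show(qq)
        q,e=goto(q,co+[0,0,.12],A); q,e2=goto(q,co+.019*t,A); print("coaster",round(e,3),round(e2,3)); show(q)
E
python3 reach.py
```

```text
mid 0.216
0 pre 0.147
[ 0.393 -0.279  0.378] head -38 below 32.2 q [0.95, -0.44, -0.32, 2.52, -1.32, 0.12, 2.72]
cup 0.287 0.325
[ 0.467 -0.26   0.289] head -45 below 40.8 q [1.75, -0.44, -1.27, 2.41, -1.32, 0.12, 2.42]
well up 0.163 0.272
[ 0.468 -0.129  0.277] head -30 below 42.1 q [1.29, -0.44, -1.07, 2.51, -1.32, 0.12, 2.31]
pour 125 0.272 0.272
[ 0.468 -0.129  0.277] head -30 below 42.1 q [1.29, -0.44, -1.07, 2.51, -1.32, 0.12, 0.13]
pour -125 0.166 0.005
[ 0.438 -0.006  0.166] head -42 below 24.2 q [-1.84, 1.11, 1.27, 2.57, 1.42, 0.12, 0.72]
coaster 0.082 0.0
[0.491 0.255 0.034] head -42 below 24.2 q [-0.48, 1.11, -0.76, 1.94, 1.65, 1.8, -1.37]
mid 0.216
180 pre 0.171
[ 0.393 -0.279  0.378] head -38 below 32.2 q [0.95, -0.44, -0.32, 2.52, -1.32, 0.12, -0.42]
cup 0.287 0.325
[ 0.467 -0.26   0.289] head -45 below 40.8 q [1.75, -0.44, -1.27, 2.41, -1.32, 0.12, -0.73]
well up 0.163 0.272
[ 0.468 -0.129  0.277] head -30 below 42.1 q [1.29, -0.44, -1.07, 2.51, -1.32, 0.12, -0.83]
pour 125 0.272 0.29
[ 0.428 -0.17   0.306] head -31 below 39.2 q [1.04, -0.44, -0.69, 2.57, -1.32, 0.12, -2.74]
pour -125 0.272 0.272
[ 0.468 -0.129  0.277] head -30 below 42.1 q [1.29, -0.44, -1.07, 2.51, -1.32, 0.12, 1.35]
coaster 0.357 0.416
[0.469 0.059 0.261] head -23 below 46.9 q [0.95, -0.44, -1.27, 2.42, 0.26, 0.28, -2.74]
```

```bash
cat > glob.py <<'E'
from reach import *
from multiprocessing import Pool
cup=np.array([.509,-.309,.036]); well=np.array([.465,-.009,.006]); co=np.array([.4785,.2665,.042])
def job(a):
    h,b=a; t=np.array([np.cos(np.radians(h))*np.cos(np.radians(b)),np.sin(np.radians(h))*np.cos(np.radians(b)),-np.sin(np.radians(b))]); g=np.random.default_rng(0); o=[]
    for p in (cup+.019*t,cup+[0,0,.15],well+[-.02,0,.16],co+.019*t):
        A=target(t,0); best=(9,)
        for k in range(12):
            # roll ignored: only tool z direction matters
            f=lambda x:np.r_[fk_(x,w)[0]-p,.6*(fk_(x,w)[1].as_matrix()[:,2]-t)]
            r=least_squares(f,g.uniform(lo,hi),bounds=(lo,hi),max_nfev=60)
            e=np.linalg.norm(r.fun)
            if e<best[0]: best=(e,r.x)
            if e<.005: break
        o.append((round(best[0],3),np.round(best[1],1).tolist()))
    return h,b,o
if __name__=="__main__":
    with Pool() as P_:
        for h,b,o in P_.map(job,[(h,b) for b in (25,35) for h in(72,50,30,10,-10,-25,-40)]): print(h,b,[x[0] for x in o],[x[1] for x in o][2:4] if b==35 else '')
E
OMP_NUM_THREADS=1 python3 glob.py
```

```text
Traceback (most recent call last):
  File "glob.py", line 1, in <module>
    from reach import *
  File "reach.py", line 1, in <module>
    from sim import *
  File "sim.py", line 1, in <module>
    from fk2 import *
  File "fk2.py", line 1, in <module>
    from fk import *
  File "fk.py", line 2, in <module>
    from scipy.spatial.transform import Rotation as R
  File "scipy/spatial/_ckdtree.pyx", line 11, in init scipy.spatial._ckdtree
  File "glob.py", line 3, in <module>
    cup=np.array([.509,-.309,.036]); well=np.array([.465,-.009,.006]); co=np.array([.4785,.2665,.042])
        ^^
NameError: name 'np' is not defined
```

```bash
mv glob.py gik.py; OMP_NUM_THREADS=1 timeout 150 python3 gik.py
```

```text
72 25 [np.float64(0.0), np.float64(0.0), np.float64(0.0), np.float64(0.0)] 
50 25 [np.float64(0.0), np.float64(0.0), np.float64(0.0), np.float64(0.0)] 
30 25 [np.float64(0.0), np.float64(0.0), np.float64(0.041), np.float64(0.0)] 
10 25 [np.float64(0.0), np.float64(0.0), np.float64(0.118), np.float64(0.0)] 
-10 25 [np.float64(0.0), np.float64(0.0), np.float64(0.125), np.float64(0.0)] 
-25 25 [np.float64(0.0), np.float64(0.0), np.float64(0.072), np.float64(0.0)] 
-40 25 [np.float64(0.0), np.float64(0.0), np.float64(0.007), np.float64(0.0)] 
72 35 [np.float64(0.0), np.float64(0.0), np.float64(0.0), np.float64(0.0)] [[0.6, 0.4, -0.1, 2.2, -1.0, 1.2, -1.8], [-0.8, 0.9, 0.8, 2.3, 4.3, 1.4, 2.6]]
50 35 [np.float64(0.0), np.float64(0.0), np.float64(0.0), np.float64(0.0)] [[1.3, 0.5, -0.8, 2.4, -1.2, 0.7, 2.1], [0.7, 1.4, -1.1, 2.5, 2.9, 0.7, 0.6]]
30 35 [np.float64(0.0), np.float64(0.0), np.float64(0.029), np.float64(0.0)] [[1.5, 0.5, -1.1, 2.6, 4.4, 0.4, 0.6], [-1.3, 1.0, 0.8, 2.5, 3.4, 1.2, -1.4]]
10 35 [np.float64(0.0), np.float64(0.0), np.float64(0.089), np.float64(0.0)] [[0.3, 0.2, -0.1, 2.6, 3.9, 0.6, -1.8], [-0.7, 0.7, -0.1, 2.5, 2.5, 1.1, 2.7]]
-10 35 [np.float64(0.0), np.float64(0.0), np.float64(0.093), np.float64(0.0)] [[0.0, 0.2, -0.3, 2.6, 2.4, 0.6, 1.5], [-1.2, 0.8, 0.3, 2.3, 2.0, 0.7, 2.5]]
-25 35 [np.float64(0.0), np.float64(0.0), np.float64(0.054), np.float64(0.0)] [[-1.4, 0.4, 0.9, 2.6, 2.0, 0.5, 2.5], [-1.4, 0.8, 0.4, 2.2, 1.4, 0.7, 2.1]]
-40 35 [np.float64(0.0), np.float64(0.0), np.float64(0.0), np.float64(0.0)] [[-0.8, 0.3, 0.2, 2.6, 1.6, 0.9, -0.9], [-1.3, 0.8, 0.3, 2.0, 1.1, 0.9, -0.2]]
```

```bash
cat > r2.py <<'E'
from reach import *
q0=np.array([1.23,-.44,.9,1.46,-.8,1.7,1.87]); A0=fk_(q0,w)[1]; t=A0.as_matrix()[:,2]
cup=np.array([.509,-.309,.036]); well=np.array([.465,-.009,.006]); co=np.array([.4785,.2665,.042])
for way in ([[.3,-.3,.9]],[[-.05,-.35,1.],[.3,-.3,.9]],[[.0,-.35,.9],[.3,-.3,.7]],[[.15,-.4,.8]],[[-.05,-.2,1.05],[.3,-.3,.9]]):
    q=q0; es=[]
    for p in way: q,e=goto(q,np.array(p),A0); es.append(round(e,3))
    print(way,es); show(q)
    if max(es)>.03: continue
    for r in(0,180):
        A=target(t,r); L=[]
        qa,e=goto(q,np.array([.42,-.25,.4]),A); L.append(e)
        qa,e=goto(qa,cup-.06*t,A); L.append(e); qa,e=goto(qa,cup+.019*t,A); L.append(e); qc=qa
        qa,e=goto(qa,cup+[0,0,.2],A); L.append(e); qa,e=goto(qa,well+[-.02,-.04,.16],A); L.append(e); qw=qa
        qa,e=goto(qa,co+[0,0,.15],A); L.append(e); qa,e=goto(qa,co+.019*t,A); L.append(e)
        print(r,np.round(L,3)); show(qc); show(qw); show(qa)
E
python3 r2.py
```

```text
[[0.3, -0.3, 0.9]] [np.float64(0.053)]
[ 0.311 -0.313  0.915] head -42 below 25.3 q [0.84, -0.44, 0.0, 1.27, -0.17, 1.19, 0.79]
[[-0.05, -0.35, 1.0], [0.3, -0.3, 0.9]] [np.float64(0.0), np.float64(0.028)]
[ 0.311 -0.313  0.915] head -42 below 25.3 q [0.84, -0.44, 0.0, 1.27, -0.17, 1.19, 0.79]
0 [0.083 0.052 0.    0.    0.035 0.    0.   ]
[ 0.522 -0.321  0.028] head -42 below 24.2 q [-0.6, 1.35, 0.93, 2.41, 2.96, 1.02, -2.74]
[ 0.459 -0.039  0.165] head -43 below 24.3 q [-1.6, 0.88, 1.1, 2.57, 1.83, 0.39, -1.75]
[0.491 0.255 0.034] head -42 below 24.2 q [-1.62, 1.07, 0.65, 1.93, 0.77, 0.8, -1.0]
180 [0.084 0.292 0.334 0.174 0.227 0.343 0.416]
[ 0.474 -0.257  0.294] head -47 below 41.6 q [1.63, -0.3, -1.27, 2.37, 0.72, 0.12, -2.74]
[ 0.474 -0.117  0.285] head -36 below 40.6 q [1.23, -0.44, -1.16, 2.47, 0.49, 0.12, -2.74]
[0.469 0.059 0.261] head -23 below 46.9 q [0.95, -0.44, -1.27, 2.42, 0.26, 0.28, -2.74]
[[0.0, -0.35, 0.9], [0.3, -0.3, 0.7]] [np.float64(0.0), np.float64(0.117)]
[ 0.362 -0.382  0.727] head -41 below 27.8 q [0.87, -0.44, 0.0, 1.74, -0.27, 0.78, 0.94]
[[0.15, -0.4, 0.8
[... 205 characters left out ...]
-0.6, 1.35, 0.93, 2.41, 2.96, 1.02, -2.74]
[ 0.459 -0.039  0.165] head -43 below 24.3 q [-1.6, 0.88, 1.1, 2.57, 1.83, 0.39, -1.75]
[0.491 0.255 0.034] head -42 below 24.2 q [-1.62, 1.07, 0.65, 1.93, 0.77, 0.8, -1.0]
180 [0.105 0.292 0.334 0.174 0.227 0.343 0.416]
[ 0.474 -0.257  0.294] head -47 below 41.6 q [1.63, -0.3, -1.27, 2.37, 0.72, 0.12, -2.74]
[ 0.474 -0.117  0.285] head -36 below 40.6 q [1.23, -0.44, -1.16, 2.47, 0.49, 0.12, -2.74]
[0.469 0.059 0.261] head -23 below 46.9 q [0.95, -0.44, -1.27, 2.42, 0.26, 0.28, -2.74]
[[-0.05, -0.2, 1.05], [0.3, -0.3, 0.9]] [np.float64(0.014), np.float64(0.037)]
[ 0.311 -0.313  0.915] head -42 below 25.3 q [0.84, -0.44, 0.0, 1.27, -0.17, 1.19, 0.79]
```

```bash
sed -i 's/abs(h+42)+2/min(abs(h+78),360-abs(h+78))+2/; s/-.45<p\[1\]<.7/-.48<p[1]<.7/' plan.py
cat > r3.py <<'E'
from reach import *
import sys,json
cup=np.array([.509,-.309,.036]); well=np.array([.465,-.009,.006]); co=np.array([.4785,.2665,.042])
def chk(q0):
    q0=np.array(q0);A0=fk_(q0,w)[1]; t=A0.as_matrix()[:,2]
    for way in ([[.3,-.3,.9],[.35,.0,.85]],[[-.05,-.35,1.],[.3,-.3,.9],[.35,.1,.8]],[[.0,-.1,1.1],[.3,0,.9]]):
        q=q0; es=[]
        for p in way: q,e=goto(q,np.array(p),A0,10); es.append(round(float(e),3))
        print(way,es); show(q)
        if max(es)>.06: continue
        for r in(0,180):
            A=target(t,r); L=[]
            qa,e=goto(q,np.array([.45,.0,.35]),A); L.append(e)
            qa,e=goto(qa,cup-.06*t,A,10); L.append(e); qa,e=goto(qa,cup+.019*t,A,10); L.append(e); qc=qa
            qa,e=goto(qa,cup+[0,0,.2],A,10); L.append(e); qa,e=goto(qa,well+[0,.04,.16],A,10); L.append(e); qw=qa
            qa,e=goto(qa,co+[0,0,.15],A,10); L.append(e); qa,e=goto(qa,co+.019*t,A,10); L.append(e)
            print(r,np.round(L,3)); show(qc); show(qw); show(qa)
        break
if __name__=="__main__": chk(json.loads(sys.argv[1]))
E
sed -i 's/beam(Q\[7\],300)/beam(Q[7],130)/' beam.py
cat >> beam.py <<'E'
E
OMP_NUM_THREADS=1 python3 beam.py
```

```text
1 11 [142.3  64.3  30.7] 8
2 23 [128.4  50.4  32.5] 14
3 33 [115.   37.   29.8] 22
4 42 [99.  21.  21.4] 32
5 50 [87.8  9.8 30.7] 34
6 60 [74.6 -3.4 31.2] 42
7 67 [ 58.8 -19.2  21.4] 54
8 75 [ 44.3 -33.7  26.1] 62
9 83 [ 27.1 -50.9  21.7] 70
10 91 [ 13.3 -64.7  25.9] 78
11 99 [  0.3 -78.3  29.7] 86
12 107 [  0.2 -77.8  24.3] 86
13 116 [  0.2 -77.8  24.3] 86
14 125 [  0.2 -77.8  24.3] 86
15 133 [  0.2 -77.8  24.3] 86
[  0.2 -77.8  24.3] [([-0.9, -1.0, -0.4, 0.0], 8), ([-1.0, -0.5, -0.4, 0.0], 8), ([-1.0, 0.5, -0.9, 2.0], 8), ([0.0, 1.0, -1.0, 2.0], 6), ([-0.7, 0.5, -1.0, -2.0], 8), ([-0.7, 1.0, -0.4, 2.0], 8), ([-0.7, 0.6, -1.0, -2.0], 8), ([-1.0, -0.4, -0.3, 0.0], 4), ([-1.0, -0.1, -0.6, 0.0], 8), ([-1.0, -0.1, -0.6, 0.0], 8), ([-1.0, 0.6, -0.3, 2.0], 8), ([-0.3, 0.6, -1.0, 0.0], 4)]
[-0.392 -0.276  0.826] head -78 below 24.3 q [1.12, -0.44, 1.32, 1.13, -0.62, 1.61, 0.02]
[  0.3 -78.3  29.7] [([-0.9, -1.0, -0.4, 0.0], 8), ([-1.0, -0.5, -0.4, 0.0], 8), ([-1.0, 0.5, -0.9, 2.0], 8), ([0.0, 1.0, -1.0, 2.0], 6), ([-0.3, 0.9, -1.0, -2.0], 8), ([-1.0, 0.1, -0.8, 0.0], 8), ([-1.0, 0.0, 0.0, 2.0], 8), ([-0.8, 1.0, -0.3, 0.0], 8), ([-0.5, 1.0, -0.8, -2.0], 8), ([-1.0, 0.1, -0.7, 2.0], 8), ([-1.0, 0.8, -0.4, 0.0], 8)]
[-0.41  -0.28   0.673] head -78 below 29.7 q [1.26, -0.44, 1.32, 1.48, -0.58, 1.46, 0.29]
```

```bash
timeout 100 python3 r3.py '[1.12,-0.44,1.32,1.13,-0.62,1.61,0.02]'
```

```text
[[0.3, -0.3, 0.9], [0.35, 0.0, 0.85]] [0.104, 0.0]
[ 0.35 -0.    0.85] head -78 below 24.1 q [0.76, -0.27, -1.2, 1.17, 1.01, 2.0, -2.22]
[[-0.05, -0.35, 1.0], [0.3, -0.3, 0.9], [0.35, 0.1, 0.8]] [0.0, 0.034, 0.03]
[0.334 0.078 0.796] head -76 below 24.3 q [0.88, -0.44, -1.27, 1.25, 0.8, 1.97, -2.29]
0 [0.065 0.    0.    0.    0.    0.    0.   ]
[ 0.513 -0.326  0.028] head -78 below 24.1 q [0.51, 1.0, -0.55, 2.13, 1.99, 1.52, -1.33]
[0.465 0.031 0.166] head -78 below 24.1 q [-0.05, 0.84, -0.87, 2.03, 1.27, 1.88, -1.39]
[0.482 0.25  0.034] head -78 below 24.1 q [-0.61, 1.14, -0.55, 1.48, 1.12, 1.86, -1.36]
180 [0.299 0.335 0.355 0.225 0.391 0.504 0.559]
[ 0.371 -0.34   0.279] head -66 below 41.3 q [1.86, -0.44, -1.27, 2.44, 0.41, 0.12, -2.74]
[ 0.453 -0.168  0.317] head -64 below 48.6 q [1.42, -0.44, -1.27, 2.22, 0.27, 0.63, -2.74]
[ 0.428 -0.058  0.253] head -52 below 56.2 q [1.21, -0.44, -1.27, 2.34, 0.1, 0.58, -2.74]
```

```bash
python3 -m creep '[[-0.9,-1,-0.4,0,1],[-0.9,-1,-0.4,0,1],[-0.9,-1,-0.4,0,1],[-0.9,-1,-0.4,0,1],[-0.9,-1,-0.4,0,1],[-0.9,-1,-0.4,0,1],[-0.9,-1,-0.4,0,1],[-0.9,-1,-0.4,0,1]]' >/dev/null; python3 -c "from h import *;st()"
python3 -c "
from sim import *
q=run(Q[7],[[-.9,-1,-.4,0]]*8,.6);show(q);q=run(q,[[-1,-.5,-.4,0]]*8,.6);show(q)"
```

```text
t 7.7 p [ 0.286 -0.113  0.842] q [-0.884 -0.438  1.276  1.129 -0.863  2.002  1.096] w 0.9973428954572838 gf 0.0 F [ 0.3 -1.  -0.3]
[[-0.936, 0.18, 0.303], [0.348, 0.34, 0.874], [0.054, 0.923, -0.38]]
[ 0.294 -0.103  0.871] head 68 below 22.6 q [-0.86, -0.44, 1.2, 1.09, -0.87, 2.0, 1.02]
[ 0.38  -0.173  0.743] head 55 below 23.9 q [-0.82, -0.44, 1.32, 1.37, -0.74, 1.74, 1.36]
```

```bash
python3 -m creep '[[-1,-0.5,-0.4,0,1],[-1,-0.5,-0.4,0,1],[-1,-0.5,-0.4,0,1],[-1,-0.5,-0.4,0,1],[-1,-0.5,-0.4,0,1],[-1,-0.5,-0.4,0,1],[-1,-0.5,-0.4,0,1],[-1,-0.5,-0.4,0,1]]' >/dev/null; python3 -c "from h import *;st()"
python3 -c "
from sim import *
q=Q[7]
for r,n in [([-.9,-1,-.4,0],8),([-1.0, -0.5, -0.4, 0.0], 8), ([-1.0, 0.5, -0.9, 2.0], 8), ([0.0, 1.0, -1.0, 2.0], 6), ([-0.7, 0.5, -1.0, -2.0], 8), ([-0.7, 1.0, -0.4, 2.0], 8), ([-0.7, 0.6, -1.0, -2.0], 8), ([-1.0, -0.4, -0.3, 0.0], 4), ([-1.0, -0.1, -0.6, 0.0], 8), ([-1.0, -0.1, -0.6, 0.0], 8), ([-1.0, 0.6, -0.3, 2.0], 8), ([-0.3, 0.6, -1.0, 0.0], 4)]:
  q=run(q,[r]*n,.6);show(q)"
```

```text
t 8.7 p [ 0.385 -0.158  0.727] q [-0.842 -0.438  1.318  1.379 -0.698  1.705  1.36 ] w 0.9982363503179164 gf 0.0 F [-0.3 -0.5  0.7]
[[-0.853, 0.202, 0.482], [0.521, 0.387, 0.761], [-0.033, 0.9, -0.435]]
[ 0.294 -0.103  0.871] head 68 below 22.6 q [-0.86, -0.44, 1.2, 1.09, -0.87, 2.0, 1.02]
[ 0.38  -0.173  0.743] head 55 below 23.9 q [-0.82, -0.44, 1.32, 1.37, -0.74, 1.74, 1.36]
[ 0.341 -0.263  0.821] head 38 below 23.8 q [-0.69, -0.44, 1.32, 1.15, -0.71, 1.75, 0.15]
[ 0.273 -0.308  0.904] head 25 below 22.0 q [-0.61, -0.44, 1.32, 0.92, -0.7, 1.8, -0.79]
[ 0.107 -0.356  0.833] head 12 below 22.1 q [-0.04, -0.44, 1.32, 1.15, -0.82, 1.91, 0.65]
[ 0.134 -0.449  0.819] head -4 below 20.9 q [-0.06, -0.44, 1.32, 1.2, -0.71, 1.61, -0.41]
[-0.046 -0.416  0.828] head -19 below 21.4 q [0.36, -0.44, 1.32, 1.17, -0.77, 1.77, 0.83]
[-0.083 -0.433  0.74 ] head -25 below 21.9 q [0.53, -0.44, 1.32, 1.41, -0.76, 1.65, 1.05]
[-0.184 -0.418  0.726] head -40 below 24.1 q [0.73, -0.44, 1.32, 1.41, -0.71, 1.61, 1.14]
[-0.283 -0.378  0.742] head -56 below 25.7 q [0.91, -0.44, 1.32, 1.35, -0.66, 1.59, 1.18]
[-0.359 -0.389  0.769] head -72 below 24.8 q [0.94, -0.44, 1.32, 1.29, -0.58, 1.42, 0.03]
[-0.392 -0.276  0.826] head -78 below 24.3 q [1.12, -0.44, 1.32, 1.13, -0.62, 1.61, 0.02]
```

```bash
python3 -m creep '[[-1,0.5,-0.9,2,1],[-1,0.5,-0.9,2,1],[-1,0.5,-0.9,2,1],[-1,0.5,-0.9,2,1]]' 2>&1 | tail -1; python3 -c "from h import *;st()"
```

```text
refused, turn out of range in row 1
t 8.7 p [ 0.385 -0.158  0.727] q [-0.842 -0.438  1.318  1.379 -0.698  1.705  1.36 ] w 0.9982363503179164 gf 0.0 F [-0.3 -0.5  0.7]
[[-0.853, 0.202, 0.482], [0.521, 0.387, 0.761], [-0.033, 0.9, -0.435]]
```

```bash
sed -i 's/\[0,0,-2,2\]/[0,0,-1,1]/; s/beam(Q\[7\],130)/beam(np.array([-0.842,-0.438,1.318,1.379,-0.698,1.705,1.36]),95,20,12)/' beam.py; OMP_NUM_THREADS=1 python3 beam.py
```

```text
1 4 [112.3  34.3  29. ] 8
2 8 [99.3 21.3 25.1] 16
3 13 [84.1  6.1 26.7] 24
4 17 [ 68.  -10.4  20.8] 32
5 22 [ 51.6 -26.4  31.8] 40
6 26 [ 37.8 -40.2  32.7] 48
7 31 [ 24.5 -59.6  36. ] 56
8 35 [  4.1 -74.   33.1] 64
9 39 [  0.6 -78.6  31.3] 66
10 45 [  0.3 -78.3  27.3] 68
11 49 [  0.3 -78.3  27.3] 68
12 54 [  0.3 -78.3  27.3] 68
13 59 [  0.2 -77.8  30.7] 68
14 64 [  0.2 -77.8  31.4] 68
15 69 [  0.2 -77.8  31.4] 68
16 74 [  0.2 -77.8  31.4] 68
17 81 [  0.2 -77.8  31.4] 68
18 87 [  0.2 -77.8  31.4] 68
19 94 [  0.1 -77.9  31.4] 68
20 101 [  0.1 -77.9  31.4] 68
[  0.1 -77.9  31.4] [([-1.0, 0.1, -0.8, 1.0], 8), ([-0.3, 0.3, -1.0, 1.0], 8), ([-1.0, 0.4, -1.0, 0.0], 8), ([-1.0, 0.5, -0.9, 1.0], 8), ([-1.0, 0.4, -0.9, -1.0], 8), ([-0.2, -0.4, -1.0, -1.0], 8), ([-1.0, -0.9, -0.4, -1.0], 8), ([-1.0, -0.4, -0.3, 0.0], 8), ([-1.0, -0.4, 0.5, 1.0], 2), ([0.6, -1.0, -0.3, -1.0], 2)]
[-0.353 -0.426  0.844] head -78 below 31.4 q [0.63, -0.44, 1.32, 0.96, -0.24, 1.5, 1.9]
[  0.2 -77.8  31.4] [([-1.0, 0.1, -0.8, 1.0], 8), ([-0.3, 0.3, -1.0, 1.0], 8), ([-1.0, 0.4, -1.0, 0.0], 8), ([-1.0, 0.5, -0.9, 1.0], 8), ([-1.0, 0.4, -0.9, -1.0], 8), ([-0.2, -0.4, -1.0, -1.0], 8), ([-1.0, -0.9, -0.4, -1.0], 8), ([-1.0, -0.4, -0.3, 0.0], 8), ([-1.0, -0.4, 0.5, 1.0], 2), ([0.4, -0.7, -1.0, 0.0], 2)]
[-0.346 -0.389  0.893] head -78 below 31.4 q [0.57, -0.44, 1.32, 0.78, -0.21, 1.65, 1.7]
```

```bash
(python3 -m creep '[[-1,0.1,-0.8,1,1],[-1,0.1,-0.8,1,1],[-1,0.1,-0.8,1,1],[-1,0.1,-0.8,1,1],[-1,0.1,-0.8,1,1],[-1,0.1,-0.8,1,1],[-1,0.1,-0.8,1,1],[-1,0.1,-0.8,1,1]]'
python3 -m creep '[[-0.3,0.3,-1,1,1],[-0.3,0.3,-1,1,1],[-0.3,0.3,-1,1,1],[-0.3,0.3,-1,1,1],[-0.3,0.3,-1,1,1],[-0.3,0.3,-1,1,1],[-0.3,0.3,-1,1,1],[-0.3,0.3,-1,1,1]]') | grep -E "force|posi"; python3 -c "from h import *;st()"
python3 -c "
from sim import *
q=np.array([-0.842,-0.438,1.318,1.379,-0.698,1.705,1.36])
for r,n in  [([-1.0, 0.1, -0.8, 1.0], 8), ([-0.3, 0.3, -1.0, 1.0], 8), ([-1.0, 0.4, -1.0, 0.0], 8), ([-1.0, 0.5, -0.9, 1.0], 8), ([-1.0, 0.4, -0.9, -1.0], 8), ([-0.2, -0.4, -1.0, -1.0], 8), ([-1.0, -0.9, -0.4, -1.0], 8), ([-1.0, -0.4, -0.3, 0.0], 8), ([-1.0, -0.4, 0.5, 1.0], 2), ([0.6, -1.0, -0.3, -1.0], 2)]:
  q=run(q,[r]*n,.6);show(q)"
```

```text
position: [0.3733, -0.2528, 0.7977]
force: [0.1, -0.3, -0.5]
gripper_force: 0.0
position: [0.2242, -0.2942, 0.9102]
force: [-0.4, -1.1, 0.6]
gripper_force: 0.0
t 10.7 p [ 0.224 -0.294  0.91 ] q [-0.639 -0.438  1.317  0.747 -0.627  1.982 -0.019] w 1.0012658157992214 gf 0.0 F [-0.4 -1.1  0.6]
[[-0.003, 0.629, 0.777], [0.752, -0.511, 0.416], [0.659, 0.586, -0.472]]
[ 0.352 -0.266  0.794] head 38 below 26.6 q [-0.71, -0.44, 1.32, 1.19, -0.65, 1.73, 0.75]
[ 0.19  -0.298  0.891] head 26 below 25.9 q [-0.45, -0.44, 1.32, 0.9, -0.75, 1.99, 0.1]
[ 0.089 -0.365  0.813] head 9 below 26.3 q [-0.02, -0.44, 1.32, 1.14, -0.74, 1.92, 0.45]
[-0.022 -0.393  0.755] head -9 below 28.2 q [0.32, -0.44, 1.32, 1.28, -0.69, 1.86, 0.15]
[-0.139 -0.379  0.744] head -26 below 31.8 q [0.58, -0.44, 1.32, 1.26, -0.61, 1.84, 0.84]
[-0.25  -0.25   0.737] head -40 below 32.7 q [1.01, -0.44, 1.32, 1.27, -0.63, 2.0, 1.63]
[-0.312 -0.353  0.733] head -60 below 36.0 q [0.87, -0.44, 1.32, 1.23, -0.46, 1.67, 2.14]
[-0.307 -0.425  0.898] head -74 below 33.1 q [0.41, -0.44, 1.32, 0.73, -0.12, 1.67, 1.75]
[-0.299 -0.479  0.901] head -77 below 31.6 q [0.3, -0.44, 1.32, 0.74, -0.01, 1.56, 1.55]
[-0.353 -0.426  0.844] head -78 below 31.4 q [0.63, -0.44, 1.32, 0.96, -0.24, 1.5, 1.9]
```

```bash
(python3 -m creep '[[-1,0.4,-1,0,1],[-1,0.4,-1,0,1],[-1,0.4,-1,0,1],[-1,0.4,-1,0,1],[-1,0.4,-1,0,1],[-1,0.4,-1,0,1],[-1,0.4,-1,0,1],[-1,0.4,-1,0,1]]'
python3 -m creep '[[-1,0.5,-0.9,1,1],[-1,0.5,-0.9,1,1],[-1,0.5,-0.9,1,1],[-1,0.5,-0.9,1,1],[-1,0.5,-0.9,1,1],[-1,0.5,-0.9,1,1],[-1,0.5,-0.9,1,1],[-1,0.5,-0.9,1,1]]') | grep -E "force|posi"; python3 -c "from h import *;st()"
```

```text
position: [0.122, -0.3737, 0.8459]
force: [-0.8, 0.5, 0.1]
gripper_force: 0.0
position: [0.0012, -0.4164, 0.796]
force: [1.2, -0.3, 0.2]
gripper_force: 0.0
t 12.7 p [ 0.001 -0.416  0.796] q [ 0.169 -0.438  1.317  1.101 -0.594  1.822  0.021] w 0.999405365767981 gf 0.0 F [ 1.2 -0.3  0.2]
[[0.525, 0.089, 0.846], [0.389, -0.91, -0.146], [0.757, 0.405, -0.513]]
```

```bash
sed -i 's/beam(np.array(.*/beam(np.array([0.169,-0.438,1.317,1.101,-0.594,1.822,0.021]),45,20,12)/' beam.py; sed -i 's/abs(b-27)-6/abs(b-27)-4/' plan.py; OMP_NUM_THREADS=1 python3 beam.py | tail -5
```

```text
9 49 [  0.3 -77.7  28.8] 28
[  0.3 -77.7  28.8] [([-1.0, 1.0, -0.6, 0.0], 8), ([-1.0, -0.0, -0.5, -1.0], 8), ([-1.0, 0.4, -1.0, -1.0], 6), ([-1.0, -0.6, -1.0, -1.0], 6)]
[-0.361 -0.254  0.903] head -78 below 28.8 q [0.93, -0.44, 1.32, 0.8, -0.47, 1.81, 1.7]
[  0.  -78.   28.5] [([-1.0, 1.0, -0.6, 0.0], 8), ([-1.0, -0.0, -0.5, -1.0], 8), ([-1.0, 0.4, -1.0, -1.0], 6), ([-1.0, -0.6, -1.0, -1.0], 6), ([-0.6, 1.0, -0.4, 0.0], 2)]
[-0.318 -0.259  0.986] head -78 below 28.5 q [0.48, -0.44, 1.32, 0.33, -0.19, 2.0, 1.43]
```

```bash
(python3 -m creep '[[-1,1,-0.6,0,1],[-1,1,-0.6,0,1],[-1,1,-0.6,0,1],[-1,1,-0.6,0,1],[-1,1,-0.6,0,1],[-1,1,-0.6,0,1],[-1,1,-0.6,0,1],[-1,1,-0.6,0,1]]'
python3 -m creep '[[-1,0,-0.5,-1,1],[-1,0,-0.5,-1,1],[-1,0,-0.5,-1,1],[-1,0,-0.5,-1,1],[-1,0,-0.5,-1,1],[-1,0,-0.5,-1,1],[-1,0,-0.5,-1,1],[-1,0,-0.5,-1,1]]') | grep -E "force|posi"; python3 -c "from h import *;st()"
```

```text
position: [-0.0889, -0.4969, 0.7684]
force: [0.2, -0.2, -0.4]
gripper_force: 0.0
position: [-0.2328, -0.4392, 0.7042]
force: [0.4, 0.4, 0.0]
gripper_force: 0.0
t 14.7 p [-0.233 -0.439  0.704] q [ 0.686 -0.438  1.317  1.31  -0.468  1.553  0.981] w 1.0002715174449097 gf 0.0 F [0.4 0.4 0. ]
[[0.794, 0.258, 0.551], [0.595, -0.52, -0.613], [0.128, 0.814, -0.566]]
```

```bash
python3 -m creep '[[-1,0.4,-1,-1,1],[-1,0.4,-1,-1,1],[-1,0.4,-1,-1,1],[-1,0.4,-1,-1,1],[-1,0.4,-1,-1,1],[-1,0.4,-1,-1,1],[-1,-0.6,-1,-1,1],[-1,-0.6,-1,-1,1],[-1,-0.6,-1,-1,1],[-1,-0.6,-1,-1,1],[-1,-0.6,-1,-1,1],[-1,-0.6,-1,-1,1]]' | grep -E "force|posi"; python3 -c "from h import *;o=st();np.save('q.npy',o['joints'])"
cat > now.py <<'E'
from sim import *
from h import readout
def calib():
    """trim the model's base yaw/height etc. not needed; return q now and model-vs-measured offset"""
    o=readout.observe(); q=np.clip(o["joints"],lo,hi); return q
E
python3 -c "
from r3 import *
chk(np.clip(np.load('q.npy'),lo,hi))"
```

```text
position: [-0.3714, -0.2978, 0.9481]
force: [0.1, -0.8, 0.6]
gripper_force: 0.0
t 16.2 p [-0.371 -0.298  0.948] q [ 0.543 -0.438  1.317  0.428 -0.138  1.945  1.528] w 1.000378812861635 gf 0.0 F [ 0.1 -0.8  0.6]
[[0.465, 0.87, 0.163], [0.532, -0.127, -0.837], [-0.708, 0.476, -0.522]]
[[0.3, -0.3, 0.9], [0.35, 0.0, 0.85]] [0.05, 0.0]
[ 0.35 -0.    0.85] head -82 below 31.5 q [1.19, -0.41, -1.25, 1.0, 0.7, 2.0, -0.08]
0 [0.089 0.    0.    0.    0.    0.    0.   ]
[ 0.511 -0.325  0.026] head -82 below 31.5 q [0.51, 0.92, -0.54, 2.08, 1.83, 1.36, -1.26]
[0.465 0.031 0.166] head -82 below 31.5 q [-0.02, 0.75, -0.84, 1.99, 1.17, 1.75, -1.33]
[0.481 0.25  0.032] head -82 below 31.5 q [-0.49, 1.13, -0.68, 1.48, 1.11, 1.84, -1.4]
180 [0.275 0.307 0.333 0.201 0.362 0.487 0.533]
[ 0.347 -0.329  0.258] head -69 below 44.3 q [1.85, -0.44, -1.27, 2.47, 0.33, 0.16, -2.74]
[ 0.428 -0.164  0.295] head -68 below 53.3 q [1.44, -0.44, -1.27, 2.24, 0.17, 0.68, -2.74]
[ 0.398 -0.056  0.223] head -54 below 61.1 q [1.23, -0.44, -1.27, 2.39, -0.02, 0.59, -2.74]
```

```bash
cat > trav.py <<'E'
from reach import *
from multiprocessing import Pool
def travel(q,ways,turns,verbose=0):
    tot=0;segs=[]
    for wp,tn in zip(ways,turns):
        p,A=fk_(q,w); d=A.inv().apply(np.array(wp)-p)/.04
        n=int(np.ceil(max(abs(d).max()/1.0,np.linalg.norm(d)*.04/.06,abs(tn)))); 
        # constant world direction: update tool-frame shift as the roll changes
        tn_=tn/n
        for k in range(n):
            p,A=fk_(q,w); d=A.inv().apply(np.array(wp)-p)/.04/(n-k); q=run(q,[[*np.clip(d,-1,1),tn_]],.6)
        tot+=n; segs.append(n)
        if verbose: show(q)
    return q,tot,segs
def ang(q,t0): return np.degrees(np.arccos(np.clip(fk_(q,w)[1].as_matrix()[:,2]@t0,-1,1)))
def job(seed):
    g=np.random.default_rng(seed); q0=np.clip(np.load('q.npy'),lo,hi); t0=fk_(q0,w)[1].as_matrix()[:,2]
    w1=np.round([g.uniform(-.3,.2),g.uniform(-.4,.3),g.uniform(.8,1.1)],2); w2=np.round([g.uniform(.2,.45),g.uniform(-.3,.3),g.uniform(.6,1.)],2); w3=[.45,.05,.4]
    q,n,s=travel(q0,[w1,w2,w3],[0,0,0]); return ang(q,t0)+n*.1,ang(q,t0),n,s,w1.tolist(),w2.tolist(),q.tolist()
if __name__=="__main__":
    with Pool() as P_: out=sorted(P_.map(job,range(120),chunksize=2))
    for o in out[:5]: print(np.round(o[:2],1),o[2:6]); show(np.array(o[6]))
E
OMP_NUM_THREADS=1 timeout 200 python3 trav.py
```

```text
[4.4 0.4] (40, [11, 13, 16], [-0.09, 0.24, 0.96], [0.41, -0.08, 0.83])
[ 0.373 -0.023  0.496] head -83 below 31.2 q [0.91, -0.44, -1.27, 1.93, 0.6, 1.51, -0.79]
[4.6 1.3] (33, [13, 12, 8], [0.18, -0.25, 1.05], [0.24, 0.01, 0.65])
[0.45 0.05 0.4 ] head -83 below 32.6 q [0.07, 0.34, -0.96, 1.82, 0.96, 1.91, -1.43]
[5. 2.] (30, [11, 8, 11], [0.12, -0.29, 0.97], [0.29, -0.17, 0.75])
[0.45 0.05 0.4 ] head -83 below 33.4 q [0.03, 0.3, -0.9, 1.83, 0.94, 1.87, -1.41]
[5.1 1.5] (36, [12, 11, 13], [0.1, 0.29, 1.0], [0.38, -0.25, 0.72])
[ 0.377 -0.02   0.489] head -81 below 31.1 q [0.9, -0.44, -1.27, 1.95, 0.61, 1.48, -0.81]
[5.3 2.1] (32, [12, 11, 9], [0.14, -0.29, 0.98], [0.29, 0.01, 0.72])
[0.45 0.05 0.4 ] head -83 below 33.5 q [0.2, 0.4, -1.15, 1.82, 1.0, 1.97, -1.48]
```

```bash
cat > d.py <<'E'
import sys; from h import *
# tool-frame units for a chain of world waypoints (roll fixed)
o=readout.observe(); A=R.from_rotvec(o["ee_rot"]); p=np.array(o["position"]); t=A.as_matrix()[:,2]
y=np.cross([0,0,1],t); y/=np.linalg.norm(y); yt=A.inv().apply(y)
print("t",round(o["clock"],2),"p",np.round(p,4),"tz",np.round(t,3),"roll to level (deg)",round(np.degrees(np.arctan2(-yt[0],yt[1])),1))
for a in sys.argv[1:]:
    wp=np.array(eval(a)); d=A.inv().apply(wp-p)/.04; n=int(np.ceil(max(abs(d).max(),np.linalg.norm(d)/1.5))); print(a,"n",n,np.round(d/max(n,1),2)); p=wp
E
python3 d.py "[.18,-.25,1.05]" "[.24,.01,.65]" "[.45,.05,.4]"
```

```text
t 16.2 p [-0.3714 -0.2978  0.9481] tz [ 0.163 -0.837 -0.522] roll to level (deg) -33.9
[.18,-.25,1.05] n 14 [ 0.37  0.93 -0.01]
[.24,.01,.65] n 12 [ 0.94 -0.36  0.  ]
[.45,.05,.4] n 8 [0.92 0.18 0.41]
```

```bash
(python3 -m creep '[[0.4,1,0,0,1],[0.4,1,0,0,1],[0.4,1,0,0,1],[0.4,1,0,0,1],[0.4,1,0,0,1],[0.4,1,0,0,1],[0.4,1,0,0,1],[0.4,1,0,0,1],[0.4,1,0,0,1],[0.4,1,0,0,1],[0.4,1,0,0,1],[0.4,1,0,0,1]]'; python3 -m creep '[[0.4,1,0,0,1]]') | grep -E "posi|force"; python3 d.py "[.24,.01,.65]" "[.45,.05,.4]"; python3 -c "from h import *;o=st();np.save('q.npy',o['joints'])"
```

```text
position: [0.1375, -0.2562, 1.0416]
force: [2.3, 0.4, 0.7]
gripper_force: 0.0
position: [0.1616, -0.2535, 1.0458]
force: [1.6, 0.2, 0.6]
gripper_force: 0.0
t 17.82 p [ 0.1616 -0.2535  1.0458] tz [ 0.166 -0.837 -0.521] roll to level (deg) -33.7
[.24,.01,.65] n 12 [ 0.95 -0.32 -0.  ]
[.45,.05,.4] n 8 [0.92 0.19 0.41]
t 17.825 p [ 0.162 -0.254  1.046] q [ 2.284 -0.209 -0.814  0.283 -0.182  1.96   0.837] w 0.9983174401763841 gf 0.0 F [1.6 0.2 0.6]
[[0.46, 0.872, 0.166], [0.533, -0.122, -0.837], [-0.71, 0.473, -0.521]]
```

```bash
python3 -c "
from trav import *
q0=np.clip(np.load('q.npy'),lo,hi);show(q0)
for W,T in (([[.24,.01,.65],[.45,.05,.4]],[0,0]),([[.24,.01,.65],[.45,.05,.4]],[-8.4,0]),([[.3,-.1,.85],[.45,.05,.4]],[0,0]),([[.35,.05,.8],[.45,.05,.4]],[0,-8.4])):
  print(W,T);travel(q0,W,T,1)
"
```

```text
[ 0.176 -0.301  1.046] head -82 below 31.4 q [2.28, -0.21, -0.81, 0.28, -0.18, 1.96, 0.84]
[[0.24, 0.01, 0.65], [0.45, 0.05, 0.4]] [0, 0]
[ 0.239 -0.     0.66 ] head -84 below 33.6 q [0.18, -0.44, -0.73, 1.71, 0.72, 2.0, -0.63]
[0.45 0.05 0.4 ] head -84 below 33.6 q [0.07, 0.33, -0.94, 1.81, 0.95, 1.89, -1.41]
[[0.24, 0.01, 0.65], [0.45, 0.05, 0.4]] [-8.4, 0]
[ 0.244 -0.02   0.696] head -84 below 33.5 q [0.21, -0.44, -0.69, 1.64, 0.76, 2.0, 0.06]
[0.45 0.05 0.4 ] head -84 below 33.5 q [0.06, 0.32, -0.93, 1.81, 0.95, 1.89, -0.83]
[[0.3, -0.1, 0.85], [0.45, 0.05, 0.4]] [0, 0]
[ 0.3  -0.1   0.85] head -82 below 31.9 q [0.89, -0.44, -0.8, 1.2, 0.67, 1.83, 0.02]
[ 0.395 -0.009  0.463] head -76 below 35.1 q [0.9, -0.44, -1.27, 1.97, 0.55, 1.38, -0.8]
[[0.35, 0.05, 0.8], [0.45, 0.05, 0.4]] [0, -8.4]
[0.348 0.043 0.801] head -82 below 31.8 q [1.1, -0.44, -1.27, 1.12, 0.67, 2.0, -0.21]
[ 0.404 -0.005  0.458] head -74 below 35.6 q [0.9, -0.44, -1.27, 1.98, 0.55, 1.34, -0.22]
```

```bash
python3 -m creep '[[0.95,-0.3,0,0,1],[0.95,-0.3,0,0,1],[0.95,-0.3,0,0,1],[0.95,-0.3,0,0,1],[0.95,-0.3,0,0,1],[0.95,-0.3,0,0,1],[0.95,-0.3,0,0,1],[0.95,-0.3,0,0,1],[0.95,-0.3,0,0,1],[0.95,-0.3,0,0,1],[0.95,-0.3,0,0,1],[0.95,-0.3,0,0,1]]' | grep -E "posi|force"; python3 d.py "[.45,.05,.4]"; python3 -c "from h import *;o=st();np.save('q.npy',o['joints'])"
```

```text
position: [0.2404, -0.025, 0.7093]
force: [0.2, 0.9, 0.7]
gripper_force: 0.0
t 19.32 p [ 0.2404 -0.025   0.7093] tz [ 0.16  -0.817 -0.554] roll to level (deg) -34.2
[.45,.05,.4] n 9 [0.98 0.07 0.4 ]
t 19.325 p [ 0.24  -0.025  0.709] q [ 0.719 -0.419 -1.07   1.459  0.661  1.93  -0.467] w 0.9979639332842375 gf 0.0 F [0.2 0.9 0.7]
[[0.464, 0.871, 0.16], [0.557, -0.147, -0.817], [-0.689, 0.468, -0.554]]
```

```bash
python3 -c "
from trav import *
q0=np.clip(np.load('q.npy'),lo,hi);show(q0)
for W,T in (([[.45,.05,.4],[.485,-.18,.12]],[0,-8.5]),([[.45,.05,.4],[.485,-.18,.12]],[-8.5,0]),([[.45,-.02,.35],[.485,-.18,.12]],[-8.5,0])):
  print(W,T);print(travel(q0,W,T,1)[1])
"; ls -la --time-sort pics | tail -2; date
```

```text
[0.321 0.028 0.707] head -82 below 33.6 q [0.72, -0.42, -1.07, 1.46, 0.66, 1.93, -0.47]
[[0.45, 0.05, 0.4], [0.485, -0.18, 0.12]] [0, -8.5]
[ 0.398 -0.005  0.455] head -76 below 37.0 q [0.91, -0.44, -1.27, 1.97, 0.52, 1.36, -0.8]
[ 0.485 -0.18   0.12 ] head -76 below 37.0 q [0.5, 0.71, -0.87, 2.25, 1.58, 1.43, -1.21]
17
[[0.45, 0.05, 0.4], [0.485, -0.18, 0.12]] [-8.5, 0]
[0.45 0.05 0.4 ] head -82 below 33.6 q [0.23, 0.41, -1.18, 1.83, 1.01, 1.97, -0.9]
[ 0.485 -0.18   0.12 ] head -82 below 33.6 q [0.45, 0.78, -0.86, 2.17, 1.53, 1.56, -1.2]
18
[[0.45, -0.02, 0.35], [0.485, -0.18, 0.12]] [-8.5, 0]
[ 0.45 -0.02  0.35] head -82 below 33.6 q [0.37, 0.38, -1.17, 1.99, 1.05, 1.8, -0.91]
[ 0.485 -0.18   0.12 ] head -82 below 33.6 q [0.45, 0.77, -0.85, 2.17, 1.52, 1.55, -1.2]
16
Tue Dec  1 23:26:10 UTC 2026ls: unrecognized option '--time-sort'
Try 'ls --help' for more information.
```

```bash
python3 -m creep '[[0.98,0.07,0.4,-1,1],[0.97,0.14,0.4,-1,1],[0.96,0.2,0.4,-1,1],[0.94,0.27,0.4,-1,1],[0.93,0.34,0.4,-1,1],[0.9,0.4,0.4,-1,1],[0.86,0.46,0.4,-1,1],[0.82,0.52,0.4,-1,1],[0.78,0.58,0.4,0,1]]' | grep -E "posi|force"; python3 d.py "[.487,-.19,.12]"; python3 -c "from h import *;o=st();np.save('q.npy',o['joints'])"
```

```text
position: [0.3479, -0.0437, 0.4541]
force: [-0.3, 0.0, 0.5]
gripper_force: 0.0
t 20.45 p [ 0.3479 -0.0437  0.4541] tz [ 0.268 -0.736 -0.622] roll to level (deg) -7.5
[.487,-.19,.12] n 9 [0.43 0.17 0.98]
t 20.45 p [ 0.348 -0.044  0.454] q [ 0.96  -0.437 -1.267  1.968  0.504  1.288 -0.21 ] w 0.9984626173593604 gf 0.0 F [-0.3  0.   0.5]
[[-0.089, 0.959, 0.268], [0.624, 0.263, -0.736], [-0.777, 0.102, -0.622]]
```

```bash
cat > beam2.py <<'E'
import plan,beam
from beam import *
def ok2(q):
    p,A=fk_(q,w); t=A.as_matrix()[:,2]; wr=p-.32*t
    return p[2]>.25 and -.35<p[1]<.4 and p[0]<.52 and wr[0]<.5 and wr[2]>.4 and p[0]>.25
def score2(q):
    t=fk_(q,w)[1].as_matrix()[:,2]; h=np.degrees(np.arctan2(t[1],t[0])); b=np.degrees(np.arcsin(-t[2]))
    return max(0,abs(h+80)-8)+2*max(0,abs(b-25)-3)+20*max(0,.1-q[1])+10*max(0,-1.15-q[2]),h,b
beam.ok=ok2; beam.score=score2
if __name__=="__main__":
    q0=np.clip(np.load('q.npy'),lo,hi); show(q0); beam.beam(q0,50,20,12)
E
OMP_NUM_THREADS=1 python3 beam2.py | tail -8
```

```text
[ 0.419 -0.015  0.45 ] head -73 below 38.4 q [0.96, -0.44, -1.27, 1.97, 0.5, 1.29, -0.21]Traceback (most recent call last):
  File "beam2.py", line 11, in <module>
    q0=np.clip(np.load('q.npy'),lo,hi); show(q0); beam.beam(q0,50,20,12)
                                                  ^^^^^^^^^
AttributeError: 'function' object has no attribute 'beam'
```

```bash
cat > refit.py <<'E'
import fk, numpy as np
from fk2 import *
add=[([-.884,-.438,1.276,1.129,-.863,2.002,1.096],[.286,-.113,.842],[[-.936,.18,.303],[.348,.34,.874],[.054,.923,-.38]]),
([-.842,-.438,1.318,1.379,-.698,1.705,1.36],[.385,-.158,.727],[[-.853,.202,.482],[.521,.387,.761],[-.033,.9,-.435]]),
([-.639,-.438,1.317,.747,-.627,1.982,-.019],[.224,-.294,.91],[[-.003,.629,.777],[.752,-.511,.416],[.659,.586,-.472]]),
([.169,-.438,1.317,1.101,-.594,1.822,.021],[.001,-.416,.796],[[.525,.089,.846],[.389,-.91,-.146],[.757,.405,-.513]]),
([.686,-.438,1.317,1.31,-.468,1.553,.981],[-.233,-.439,.704],[[.794,.258,.551],[.595,-.52,-.613],[.128,.814,-.566]]),
([.543,-.438,1.317,.428,-.138,1.945,1.528],[-.371,-.298,.948],[[.465,.87,.163],[.532,-.127,-.837],[-.708,.476,-.522]]),
([2.284,-.209,-.814,.283,-.182,1.96,.837],[.162,-.254,1.046],[[.46,.872,.166],[.533,-.122,-.837],[-.71,.473,-.521]]),
([.719,-.419,-1.07,1.459,.661,1.93,-.467],[.24,-.025,.709],[[.464,.871,.16],[.557,-.147,-.817],[-.689,.468,-.554]]),
([.96,-.437,-1.267,1.968,.504,1.288,-.21],[.348,-.044,.454],[[-.089,.959,.268],[.624,.263,-.736],[-.777,.102,-.622]])]
Qa=np.vstack([Q]+[[a[0]] for a in add]);Pa=np.vstack([P]+[[a[1]] for a in add]);Ma=np.concatenate([M]+[np.array([a[2]]) for a in add])
# POE-like: each joint's fixed rotation (small) + 3D link offset
def fkg(q,v):
    v=np.asarray(v).reshape(8,6); A=R.from_rotvec(v[0,:3]); p=v[0,3:].copy()
    for i in range(7):
        A=A*R.from_euler('zyzyzyz'[i],(-q[i] if i%2==0 else q[i])); p=p+A.apply(v[i+1,3:]); A=A*R.from_rotvec(v[i+1,:3])
    return p,A
def r(v):
    o=[]
    for q,p,m in zip(Qa,Pa,Ma):
        pp,A=fkg(q,v); o+=[*(pp-p)*3,*(A.as_matrix()-m).ravel()]
    return np.r_[o,.03*(v-v0)]
v0=np.zeros((8,6)); v0[0,5]=.315; v0[3,5]=.4786; v0[5,5]=.43; v0[7,5]=.32; v0[7,2]=1.5245; v0=v0.ravel()
if __name__=="__main__":
    f=least_squares(r,v0,loss='soft_l1',f_scale=.02); e=f.fun[:17*12].reshape(17,12); print(np.round(abs(e[:,:3]).max(1)/3*1000),np.round(abs(e[:,3:]).max(1),3)); print(np.round(f.x.reshape(8,6),3)); np.save('v.npy',f.x)
E
python3 refit.py; date
```

```text
[0. 0. 0. 0. 0. 0. 0. 0. 0. 0. 0. 0. 0. 0. 0. 0. 0.] [0.001 0.001 0.001 0.001 0.001 0.001 0.001 0.001 0.001 0.001 0.001 0.001
 0.001 0.001 0.001 0.    0.001]
[[ 0.000e+00 -0.000e+00 -0.000e+00  0.000e+00  0.000e+00  2.940e-01]
 [-1.000e-03  0.000e+00 -0.000e+00  0.000e+00 -1.800e-02 -2.100e-02]
 [ 1.000e-03  0.000e+00  0.000e+00 -0.000e+00 -1.800e-02  4.000e-02]
 [-0.000e+00  0.000e+00  0.000e+00  0.000e+00 -8.000e-03  5.180e-01]
 [ 1.000e-03  0.000e+00 -0.000e+00  1.000e-03 -8.000e-03 -1.000e-03]
 [ 0.000e+00 -0.000e+00 -0.000e+00 -1.000e-03  0.000e+00  4.290e-01]
 [-0.000e+00 -0.000e+00  2.300e-02  1.000e-03  0.000e+00  2.600e-02]
 [-0.000e+00  0.000e+00  1.547e+00 -0.000e+00 -0.000e+00  3.460e-01]]
Tue Dec  1 23:26:59 UTC 2026
```

```bash
stat -c %y h.py; date; sed -i 's/^w=np.array.*/w=np.load("v.npy").reshape(8,6)\nW_=R.from_rotvec(w[:,:3]).as_matrix()\ndef fk_(q,_):\n    A=W_[0]; p=w[0,3:]\n    for i in range(7):\n        c,s=np.cos(q[i]),np.sin(q[i]); A=A@(np.array([[c,s,0],[-s,c,0],[0,0,1.]]) if i%2==0 else np.array([[c,0,s],[0,1.,0],[-s,0,c]])); p=p+A@w[i+1,3:]; A=A@W_[i+1]\n    return p,R.from_matrix(A)/' sim.py; sed -i 's/^import plan,beam/import beam as Bm/; s/^beam.ok=ok2; beam.score=score2/Bm.ok=ok2; Bm.score=score2/; s/beam.beam(/Bm.beam(/; s/^from beam import \*/from plan import */' beam2.py; OMP_NUM_THREADS=1 python3 beam2.py | tail -8
```

```text
2026-12-01 23:00:29.241450011 +0000
Tue Dec  1 23:27:08 UTC 2026
5 31 [  0.  -72.4  25. ] 36
6 39 [  0.  -72.4  25. ] 36
7 47 [  0.  -72.4  25. ] 36
8 54 [  0.  -72.4  25. ] 36
[  0.  -72.4  25. ] [([-1.0, 0.4, 0.4, 0.0], 6), ([-0.8, 0.4, -1.0, 1.0], 8), ([-1.0, -0.2, -0.4, 1.0], 6), ([0.4, -1.0, -0.9, 1.0], 8), ([-0.9, -1.0, 0.3, -1.0], 8)]
[ 0.443 -0.032  0.847] head -72 below 25.0 q [-1.86, 0.13, 1.32, 1.11, 1.12, 2.0, -0.82]
[  0.  -73.4  27.1] [([-1.0, 0.4, 0.4, 0.0], 6), ([-0.8, 0.4, -1.0, 1.0], 8), ([-0.2, -0.2, -1.0, 0.0], 6), ([1.0, -0.9, 0.0, -1.0], 6), ([0.4, -1.0, 0.1, 0.0], 6), ([-1.0, -0.7, 0.2, 0.0], 4)]
[0.436 0.017 0.752] head -73 below 27.1 q [-1.95, 0.15, 1.32, 1.31, 1.0, 2.0, -0.22]
```

```bash
cat > chk4.py <<'E'
from reach import *
q=np.clip(np.load('q.npy'),lo,hi); show(q); t=fk_(q,w)[1].as_matrix()[:,2]
cup=np.array([.509,-.309,.036]); well=np.array([.465,-.009,.0]); co=np.array([.4785,.2665,.042])
A=target(t,0)
for n,p,r in [("pre",cup-.1*t,0),("cup",cup+.019*t,0),("lift",cup+[-.02,.05,.1],0),("dish",well+.019*t+[0,-.02,.13],-60),("dish",well+.019*t+[0,-.02,.11],-100),("pour",well+.019*t+[0,-.02,.1],-140),("pour",well+.019*t+[0,-.02,.1],-178),("back",well+.019*t+[0,-.02,.13],-90),("co",co+[0,0,.08],0),("place",co+.019*t,0)]:
    q,e=goto(q,p,target(t,r),15); print(n,round(float(e),3),end=' '); show(q)
# tumbler axis vs roll
for r in (0,60,90,110,130,150,165,178):
    B=target(t,-r)*target(t,0).inv(); z=B.apply([0,0,1]); low=-(np.array([0,0,1])-z*z[2]); low/=np.linalg.norm(low); print(r,"tilt",round(np.degrees(np.arccos(z[2]))),"rim",np.round(z*33).tolist(),"lower lip",np.round(z*33+low*31).tolist())
E
python3 chk4.py
```

```text
[ 0.348 -0.044  0.454] head -70 below 38.4 q [0.96, -0.44, -1.27, 1.97, 0.5, 1.29, -0.21]
pre 0.23 [ 0.343 -0.236  0.258] head -61 below 43.0 q [1.61, -0.44, -1.27, 2.48, 0.66, 0.24, 0.04]
cup 0.205 [ 0.514 -0.323  0.024] head -70 below 38.4 q [0.57, 0.9, -0.77, 2.26, 1.85, 1.41, -1.23]
lift 0.0 [ 0.489 -0.259  0.136] head -70 below 38.4 q [0.53, 0.65, -0.93, 2.3, 1.55, 1.4, -1.12]
dish 0.0 [ 0.47  -0.043  0.118] head -70 below 38.4 q [0.06, 0.8, -1.03, 2.19, 1.24, 1.67, -0.36]
dish 0.0 [ 0.47  -0.043  0.098] head -70 below 38.4 q [0.08, 0.88, -1.07, 2.2, 1.27, 1.72, 0.29]
pour 0.0 [ 0.47  -0.043  0.088] head -70 below 38.4 q [0.1, 0.93, -1.11, 2.2, 1.3, 1.77, 0.95]
pour 0.0 [ 0.47  -0.043  0.088] head -70 below 38.4 q [0.12, 0.97, -1.15, 2.2, 1.31, 1.82, 1.61]
back 0.0 [ 0.47  -0.043  0.118] head -70 below 38.4 q [0.08, 0.82, -1.07, 2.19, 1.24, 1.7, 0.15]
co 0.0 [0.479 0.266 0.122] head -70 below 38.4 q [-0.55, 0.92, -0.82, 1.64, 1.01, 1.82, -1.35]
place 0.0 [0.484 0.253 0.03 ] head -70 below 38.4 q [-0.55, 1.04, -0.77, 1.68, 1.08, 1.73, -1.44]
0 tilt 0 rim [0.0, 0.0, 33.0] lower lip [nan, nan, nan]
60 tilt 46 rim [18.0, 15.0, 23.0] lower lip [35.0, 29.0, 1.0]
90 tilt 67 rim [19.0, 24.0, 13.0] lower lip [26.0, 33.0, -16.0]
110 tilt 80 rim [15.0, 29.0, 6.0] lower lip [18.0, 33.0, -25.0]
130 tilt 90 rim [10.0, 32.0, -0.0] lower lip [9.0, 31.0, -31.0]
150 tilt 98 rim [2.0, 33.0, -5.0] lower lip [2.0, 28.0, -35.0]
165 tilt 102 rim [-5.0, 32.0, -7.0] lower lip [-4.0, 26.0, -37.0]
178 tilt 103 rim [-10.0, 30.0, -7.0] lower lip [-8.0, 24.0, -38.0]chk4.py:9: RuntimeWarning: invalid value encountered in divide
  B=target(t,-r)*target(t,0).inv(); z=B.apply([0,0,1]); low=-(np.array([0,0,1])-z*z[2]); low/=np.linalg.norm(low); print(r,"tilt",round(np.degrees(np.arccos(z[2]))),"rim",np.round(z*33).tolist(),"lower lip",np.round(z*33+low*31).tolist())
```

```bash
cat > trav2.py <<'E'
from trav import *
import sys
def job2(seed):
    g=np.random.default_rng(seed); q=np.clip(np.load('q.npy'),lo,hi)
    w1=np.round([g.uniform(.25,.5),g.uniform(-.15,.3),g.uniform(.45,.8)],2); w2=np.round([g.uniform(.4,.5),g.uniform(-.1,.15),g.uniform(.2,.5)],2)
    q,n,s=travel(q,[w1,w2,[.487,-.21,.12]],[0,0,-2]); p,A=fk_(q,w); t=A.as_matrix()[:,2]
    h=np.degrees(np.arctan2(t[1],t[0]));b=np.degrees(np.arcsin(-t[2]))
    return 100*np.linalg.norm(p-[.487,-.21,.12])*5+b+.3*abs(h+75)+.3*n,h,b,n,s,w1.tolist(),w2.tolist(),q.tolist()
if __name__=="__main__":
    with Pool() as P_: out=sorted(P_.map(job2,range(160),chunksize=2))
    for o in out[:5]: print(np.round(o[:3],1),o[3:7]); show(np.array(o[7]))
E
OMP_NUM_THREADS=1 timeout 150 python3 trav2.py;date
```

```text
[ 44.4 -70.   38.4] (15, [4, 6, 5], [0.29, -0.15, 0.53], [0.44, -0.1, 0.26])
[ 0.487 -0.21   0.12 ] head -70 below 38.4 q [0.29, 0.63, -0.76, 2.31, 1.47, 1.34, -1.21]
[ 44.4 -70.   38.4] (15, [3, 3, 9], [0.42, -0.13, 0.53], [0.42, -0.06, 0.44])
[ 0.487 -0.21   0.12 ] head -70 below 38.4 q [0.41, 0.71, -0.95, 2.3, 1.49, 1.48, -1.21]
[ 44.5 -69.9  38.5] (15, [4, 3, 8], [0.4, -0.12, 0.57], [0.43, -0.09, 0.46])
[ 0.487 -0.21   0.12 ] head -70 below 38.5 q [0.42, 0.71, -0.96, 2.3, 1.49, 1.48, -1.21]
[ 44.7 -70.   38.4] (16, [3, 4, 9], [0.28, -0.15, 0.48], [0.41, -0.04, 0.43])
[ 0.487 -0.21   0.12 ] head -70 below 38.4 q [0.3, 0.64, -0.78, 2.3, 1.47, 1.35, -1.21]
[ 44.7 -70.   38.4] (16, [3, 5, 8], [0.28, -0.03, 0.59], [0.5, -0.06, 0.46])
[ 0.487 -0.21   0.12 ] head -70 below 38.4 q [0.42, 0.71, -0.96, 2.3, 1.49, 1.49, -1.21]
Tue Dec  1 23:29:10 UTC 2026
```

```bash
python3 d.py "[.42,-.13,.53]" "[.42,-.06,.44]" "[.487,-.21,.12]"
```

```text
t 20.45 p [ 0.3479 -0.0437  0.4541] tz [ 0.268 -0.736 -0.622] roll to level (deg) -7.5
[.42,-.13,.53] n 3 [-0.99  0.45  0.3 ]
[.42,-.06,.44] n 3 [0.95 0.08 0.04]
[.487,-.21,.12] n 9 [ 0.41 -0.02  0.91]
```

```bash
python3 -m creep '[[-1,0.45,0.3,0,1],[-1,0.45,0.3,0,1],[-1,0.45,0.3,0,1],[0.95,0.08,0.04,0,1],[0.95,0.08,0.04,0,1],[0.95,0.08,0.04,0,1],[0.41,0,0.91,-1,1],[0.41,0,0.91,-1,1],[0.41,0.05,0.91,0,1]]' | grep -E "posi|force"; python3 d.py "[.487,-.21,.12]"; python3 -c "from h import *;o=st();np.save('q.npy',o['joints'])"
```

```text
position: [0.4431, -0.1142, 0.3365]
force: [0.4, -0.7, -0.6]
gripper_force: 0.0
t 21.57 p [ 0.4431 -0.1142  0.3365] tz [ 0.266 -0.735 -0.624] roll to level (deg) 0.6
[.487,-.21,.12] n 6 [0.43 0.04 0.91]
t 21.575 p [ 0.443 -0.114  0.336] q [ 0.494  0.248 -1.201  2.098  1.031  1.534 -0.756] w 0.9991084508760163 gf 0.0 F [ 0.4 -0.7 -0.6]
[[-0.222, 0.938, 0.266], [0.584, 0.346, -0.735], [-0.781, -0.008, -0.624]]
```

```bash
python3 d.py "[.482,-.235,.1]" "[.514,-.323,.0255]"
```

```text
t 21.57 p [ 0.4431 -0.1142  0.3365] tz [ 0.266 -0.735 -0.624] roll to level (deg) 0.6
[.482,-.235,.1] n 7 [ 0.38 -0.01  0.88]
[.514,-.323,.0255] n 3 [-0.  0.  1.]
```

```bash
python3 -m creep '[[0.38,0,0.88,0,1],[0.38,0,0.88,0,1],[0.38,0,0.88,0,1],[0.38,0,0.88,0,1],[0.38,0,0.88,0,1],[0.38,0,0.88,0,1],[0.38,0,0.88,0,1],[0,0,0,0,1]]' | grep -E "posi|force"; python3 d.py "[.514,-.323,.0255]"; python3 -c "
from h import *
im=vision.get_image('scene'); c=im['pixels'][180:330,230:430]; cv2.imwrite('pics/a1.png',cv2.resize(c,None,fx=3,fy=3))"
```

```text
position: [0.483, -0.2342, 0.0986]
force: [-0.6, 0.0, -0.5]
gripper_force: 0.0
t 22.57 p [ 0.483  -0.2342  0.0986] tz [ 0.26  -0.735 -0.626] roll to level (deg) 0.9
[.514,-.323,.0255] n 3 [-0.02 -0.    0.99]
```

View pics/a1.png

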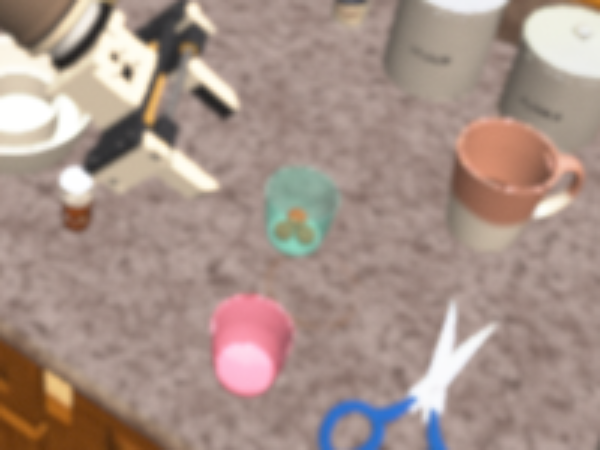

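The open gripper sits left of the tumbler (crop (300,210)), its fingers at (215,185) and (235,105) aimed straddling it, and it is clear of the bottle at (75,200) and the pink cup. I'll close in and grip.

```bash
python3 -m creep '[[0,0,1,0,1],[0,0,1,0,1],[0,0,0.97,0,1],[0,0,0,0,0.8],[0,0,0,0,0],[0,0,0,0,0],[0,0,0,0,0],[0,0,0,0,0]]' 30; python3 -c "from h import *;o=st();np.save('q.npy',o['joints'])"
```

```text
clock: 23.62
position: [0.5164, -0.32, 0.0283]
ee_rot: [1.328, 1.911, -0.648]
force: [-1.9, 3.9, 8.3]
width: 0.684
gripper_force: 29.8
t 23.625 p [ 0.516 -0.32   0.028] q [ 0.552  0.885 -0.758  2.26   1.829  1.391 -1.22 ] w 0.6837909594412835 gf 29.773846194148064 F [-1.9  3.9  8.3]
[[-0.22, 0.938, 0.267], [0.582, 0.346, -0.736], [-0.783, -0.007, -0.622]]
```

```bash
python3 d.py "[.512,-.3,.14]" "[.461,-.061,.125]"
```

```text
t 23.62 p [ 0.5164 -0.32    0.0283] tz [ 0.267 -0.736 -0.622] roll to level (deg) 0.5
[.512,-.3,.14] n 3 [-0.62  0.02 -0.71]
[.461,-.061,.125] n 5 [ 0.81  0.17 -0.9 ]
```

```bash
python3 -m creep '[[-0.2,0,-0.2,0,0],[-0.4,0,-0.5,0,0],[-0.4,0,-0.5,0,0],[-0.4,0,-0.5,0,0],[-0.4,0,-0.4,0,0],[0.25,0.05,-0.25,0,0],[0.5,0.1,-0.6,0,0],[0.6,0.1,-0.6,0,0],[0.6,0.1,-0.6,0,0],[0.6,0.1,-0.6,0,0],[0.6,0.1,-0.6,0,0],[0.5,0.1,-0.6,0,0]]' ; python3 d.py "[.461,-.061,.125]"; python3 -c "
from h import *
im=vision.get_image('scene'); c=im['pixels'][140:290,180:380]; cv2.imwrite('pics/a2.png',cv2.resize(c,None,fx=3,fy=3))"
```

```text
clock: 25.12
position: [0.4597, -0.0918, 0.1164]
ee_rot: [1.328, 1.915, -0.65]
force: [-0.6, 0.0, -1.5]
width: 0.687
gripper_force: 30.0
t 25.12 p [ 0.4597 -0.0918  0.1164] tz [ 0.265 -0.735 -0.624] roll to level (deg) 0.7
[.461,-.061,.125] n 1 [ 0.27  0.29 -0.69]
```

View pics/a2.png

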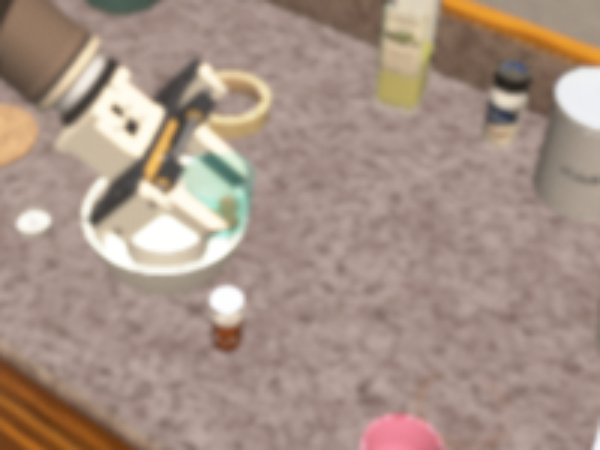

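The tumbler is held upright at crop (220,190) with the nuts inside, over the dish's near-right rim. Now I'll centre it and roll.

```bash
(python3 -m creep '[[0.27,0.29,-0.75,0,0],[0,0,0,-1,0],[0,0,0,-1,0],[0,0,0,-1,0],[0,0,0,-1,0],[0,0,0,-1,0],[0,0,0,-1,0],[0,0,0,-1,0],[0,0,0,-1,0],[0,0,0,-1,0],[0,0,0,-1,0],[0,0,0,-1,0]]'
python3 -m creep '[[0,0,0,-1,0],[0,0,0,-1,0],[0,0,0,-1,0],[0,0,0,-1,0],[0,0,0,-1,0],[0,0,0,-1,0],[0,0,0,-1,0],[0,0,0,-1,0],[0,0,0,-1,0],[0,0,0,-1,0]]')| grep -E "posi|force|clock"; python3 d.py "[.461,-.061,.105]"; python3 -c "
from h import *
st();im=vision.get_image('scene'); c=im['pixels'][140:290,180:380]; cv2.imwrite('pics/a3.png',cv2.resize(c,None,fx=3,fy=3))"
```

```text
clock: 26.68
position: [0.4607, -0.0608, 0.1269]
force: [0.4, -1.0, -2.0]
gripper_force: 29.9
clock: 27.92
position: [0.4608, -0.0608, 0.1269]
force: [-0.1, 0.1, -1.7]
gripper_force: 29.9
t 27.93 p [ 0.4608 -0.0608  0.1269] tz [ 0.265 -0.735 -0.624] roll to level (deg) 84.8
[.461,-.061,.105] n 1 [0.03 0.42 0.35]
t 27.925 p [ 0.461 -0.061  0.127] q [ 0.149  0.818 -1.126  2.225  1.245  1.728  0.066] w 0.6843049379727207 gf 29.912040607596282 F [-0.1  0.1 -1.7]
[[-0.956, -0.125, 0.265], [-0.284, 0.615, -0.735], [-0.071, -0.778, -0.624]]
```

View pics/a3.png

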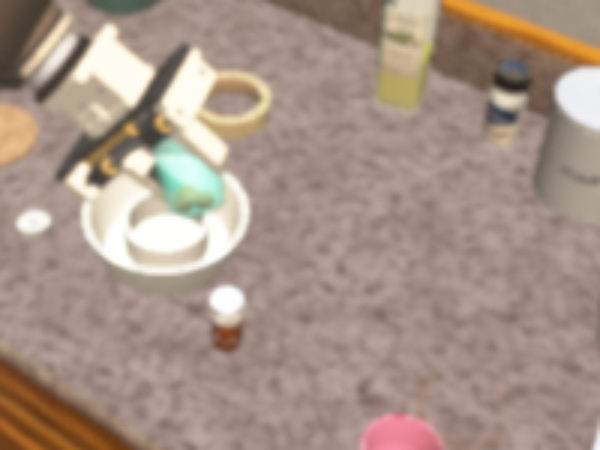

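The tumbler lies tilted about 65° at crop (190,180), nuts still at its foot (200,200), with the mouth toward the upper left over the dish. I'll lower slightly and keep rolling.

```bash
(python3 -m creep '[[0,0.3,0.25,0,0],[0,0,0,-1,0],[0,0,0,-1,0],[0,0,0,-1,0],[0,0,0,-1,0],[0,0,0,-1,0],[0,0,0,-1,0],[0,0,0,-1,0],[0,0,0,-1,0],[0,0,0,-1,0],[0,0,0,-1,0],[0,0,0,-1,0]]') | grep -E "posi|force|clock"; python3 -c "
from h import *
im=vision.get_image('scene'); c=im['pixels'][140:290,180:380]; cv2.imwrite('pics/a4.png',cv2.resize(c,None,fx=3,fy=3))"; python3 d.py
```

```text
clock: 29.48
position: [0.4621, -0.061, 0.1106]
force: [-0.1, -0.4, -1.6]
gripper_force: 29.9
t 29.52 p [ 0.4621 -0.0611  0.1107] tz [ 0.264 -0.736 -0.624] roll to level (deg) 128.9
```

View pics/a4.png

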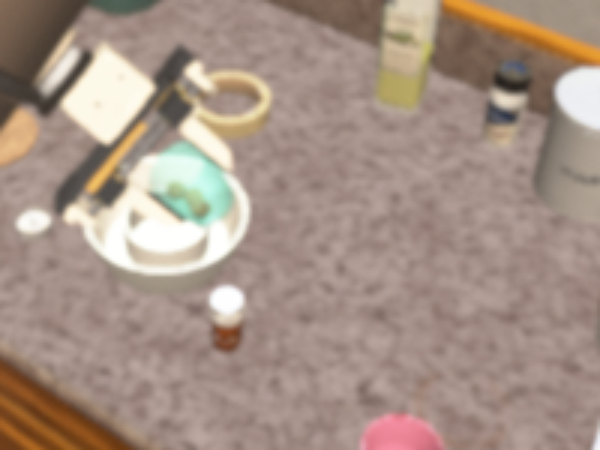

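At 128° of roll the nuts (180,195) have crept toward the mouth but are still inside. I'll keep going to the full roll.

```bash
(python3 -m creep '[[0,0,0,-1,0],[0,0,0,-1,0],[0,0,0,-1,0],[0,0,0,-1,0],[0,0,0,-1,0],[0,0,0,-1,0],[0,0,0,-1,0],[0,0,0,-1,0],[0,0,0,-1,0],[0,0,0,-1,0],[0,0,0,-1,0],[0,0,0,-1,0]]') | grep -E "posi|force|clock"; python3 -c "
from h import *
a=vision.get_image('scene')['pixels'][150:260,190:310]; b=vision.get_image('top')['pixels'][160:250,210:310]
cv2.imwrite('pics/a5.png',np.hstack([cv2.resize(a,(436,400)),cv2.resize(b,(360,400))][:2])[:, :800])"; python3 d.py
```

```text
clock: 31.02
position: [0.4622, -0.0611, 0.1109]
force: [0.3, 1.1, -1.1]
gripper_force: 29.9
t 31.12 p [ 0.4622 -0.0611  0.111 ] tz [ 0.265 -0.736 -0.624] roll to level (deg) 176.6
```

View pics/a5.png

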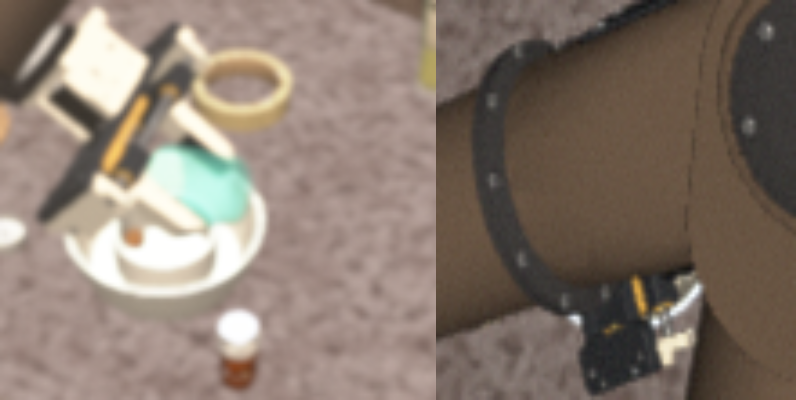

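The tumbler now looks empty. One nut shows in the well at (133,237) and the others are hidden behind the wall and finger. I'll give it a brief shake, then roll back while lifting.

```bash
(python3 -m creep '[[0.25,0,0,0,0],[-0.25,0,0,0,0],[0.25,0,0,0,0],[-0.25,0,0,0,0]]'; python3 -c "
from h import *
for n in range(1):
  a=vision.get_image('scene')['pixels'][185:255,195:285]; cv2.imwrite('pics/a6.png',cv2.resize(a,(720,560)))")| grep -E "posi|force|clock"; python3 d.py "[.461,-.04,.16]"
```

```text
clock: 31.62
position: [0.4626, -0.0616, 0.1125]
force: [0.4, 0.3, -1.1]
gripper_force: 29.9
t 31.68 p [ 0.4623 -0.0605  0.1112] tz [ 0.265 -0.735 -0.624] roll to level (deg) 176.5
[.461,-.04,.16] n 2 [ 0.32 -0.09 -0.57]
```

View pics/a6.png

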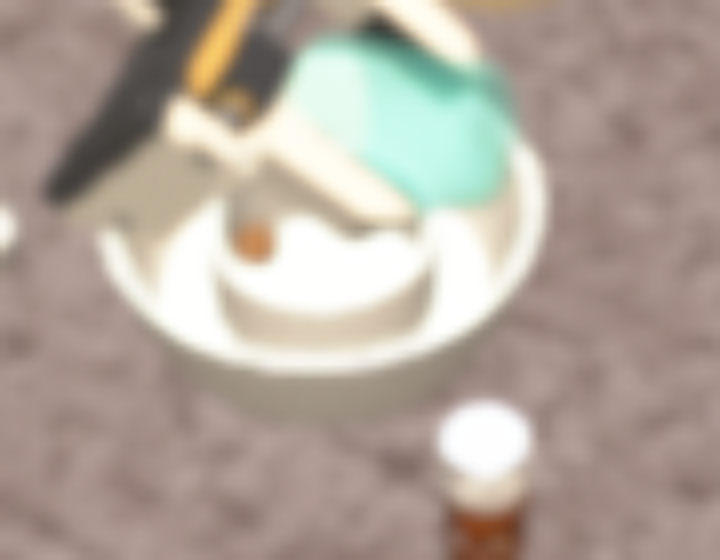

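One nut is clear in the well at (253,243). I'll lift clear toward the coaster and look again.

```bash
python3 d.py "[.462,-.05,.17]" "[.475,.255,.17]" | tail -2
```

```text
[.462,-.05,.17] n 2 [ 0.49 -0.07 -0.56]
[.475,.255,.17] n 6 [-0.76 -0.44 -0.92]
```

```bash
(python3 -m creep '[[0.3,0,-0.3,0,0],[0.5,-0.05,-0.6,0,0],[0.2,0,-0.2,0,0],[-0.5,-0.3,-0.6,0,0],[-0.75,-0.44,-0.9,0,0],[-0.75,-0.44,-0.9,0,0],[-0.75,-0.44,-0.9,0,0],[-0.75,-0.44,-0.9,0,0],[-0.75,-0.44,-0.9,0,0],[-0.3,-0.15,-0.35,1,0],[0,0,0,1,0],[0,0,0,1,0]]')| grep -E "posi|force|clock"; python3 -c "
from h import *
a=vision.get_image('scene')['pixels'][130:250,150:310]; b=vision.get_image('top')['pixels'][160:250,210:310]
cv2.imwrite('pics/a7.png',np.hstack([cv2.resize(a,(440,330)),cv2.resize(b,(360,330))]))"; python3 d.py "[.484,.253,.07]"
```

```text
clock: 33.17
position: [0.4737, 0.2505, 0.1685]
force: [-0.2, -0.5, -1.2]
gripper_force: 29.9
t 33.27 p [0.4738 0.2502 0.1688] tz [ 0.265 -0.736 -0.623] roll to level (deg) 164.5
[.484,.253,.07] n 2 [-0.96  0.13  0.78]
```

View pics/a7.png

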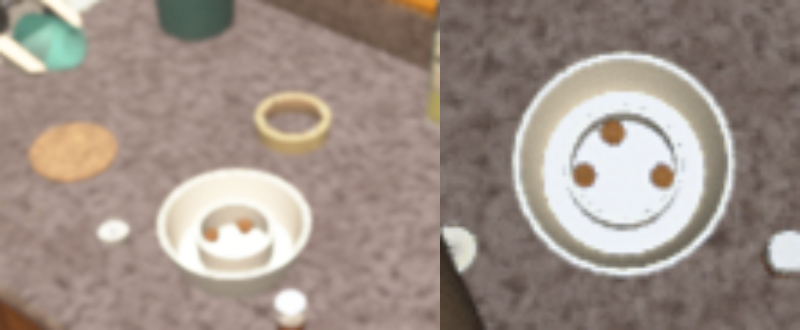

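All three hazelnuts lie in the well (top view at (612,132), (584,175) and (662,177)), and the moat is empty. I'll roll back upright over the coaster.

```bash
(python3 -m creep '[[0,0,0,1,0],[0,0,0,1,0],[0,0,0,1,0],[0,0,0,1,0],[0,0,0,1,0],[0,0,0,1,0],[0,0,0,1,0],[0,0,0,1,0],[0,0,0,1,0],[0,0,0,1,0],[0,0,0,1,0],[0,0,0,1,0]]'
python3 -m creep '[[0,0,0,1,0],[0,0,0,1,0],[0,0,0,1,0],[0,0,0,1,0],[0,0,0,1,0],[0,0,0,1,0],[0,0,0,1,0],[0,0,0,1,0],[0,0,0,1,0],[0,0,0,1,0],[0,0,0,1,0],[0,0,0,1,0]]'
python3 -m creep '[[0,0,0,1,0],[0,0,0,1,0],[0,0,0,1,0],[0,0,0,1,0],[0,0,0,1,0],[0,0,0,1,0],[0,0,0,1,0],[0,0,0,1,0],[0,0,0,1,0],[0,0,0,1,0],[0,0,0,1,0],[0,0,0,1,0]]'
python3 -m creep '[[0,0,0,1,0],[0,0,0,1,0],[0,0,0,1,0],[0,0,0,1,0],[0,0,0,1,0]]')| grep -E "posi|clock"; python3 d.py "[.4845,.2545,.06]" "[.4845,.2545,.035]"
```

```text
clock: 34.78
position: [0.4739, 0.25, 0.169]
clock: 36.28
position: [0.4739, 0.25, 0.169]
clock: 37.78
position: [0.4738, 0.25, 0.169]
clock: 38.4
position: [0.4738, 0.25, 0.169]
t 38.4 p [0.4738 0.25   0.169 ] tz [ 0.265 -0.736 -0.623] roll to level (deg) 0.6
[.4845,.2545,.06] n 3 [0.71 0.1  0.56]
[.4845,.2545,.035] n 1 [0.49 0.01 0.39]
```

```bash
python3 -m creep '[[0.35,0.05,0.28,0,0],[0.35,0.05,0.28,0,0],[0.35,0.05,0.28,0,0],[0.35,0.05,0.28,0,0],[0.35,0.05,0.28,0,0],[0.35,0.05,0.28,0,0],[0.2,0,0.16,0,0],[0.2,0,0.16,0,0],[0.05,0,0.04,0,0],[0,0,0,0,0]]'; python3 -c "
from h import *
a=vision.get_image('scene')['pixels'][140:220,120:240]; cv2.imwrite('pics/a8.png',cv2.resize(a,(750,500)))"; python3 d.py "[.4845,.2545,.035]"
```

```text
clock: 39.65
position: [0.4843, 0.254, 0.039]
ee_rot: [1.33, 1.912, -0.65]
force: [-0.1, -0.3, -1.4]
width: 0.685
gripper_force: 29.9
t 39.7 p [0.4844 0.2541 0.0392] tz [ 0.265 -0.735 -0.624] roll to level (deg) 0.5
[.4845,.2545,.035] n 1 [0.09 0.01 0.06]
```

View pics/a8.png

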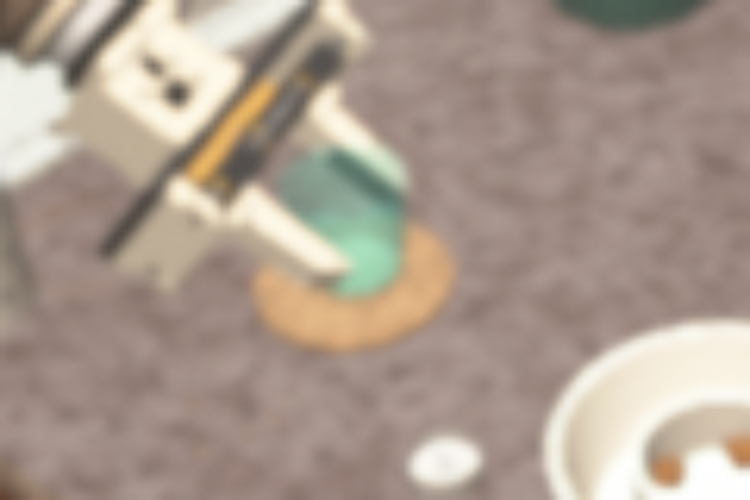

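The tumbler hovers upright over the coaster, its floor at about (365,265) against a coaster centre near (355,287), so it is well within it. I'll lower to contact and release.

```bash
python3 -m creep '[[0.04,0,0.03,0,0],[0.04,0,0.03,0,0],[0.02,0,0.015,0,0],[0,0,0,0,0]]'
```

```text
clock: 40.2
position: [0.4843, 0.2541, 0.0343]
ee_rot: [1.33, 1.912, -0.65]
force: [-1.1, 0.2, 4.9]
width: 0.682
gripper_force: 29.8
```

```bash
python3 -m creep '[[0,0,0,0,0.75],[0,0,0,0,0.85],[0,0,0,0,1],[0,0,0,0,1],[0,0,-0.3,0,1],[0,0,-0.6,0,1],[0,0,-1,0,1],[0,0,-1,0,1],[0,0,-1,0,1],[0,0,-1,0,1]]'; python3 -c "
from h import *
im=vision.get_image('top');C=cloud(im)
hsv=cv2.cvtColor(im['pixels'],cv2.COLOR_BGR2HSV).astype(int)
b=(slice(160,235),slice(125,205)); m=np.zeros(hsv.shape[:2],bool); m[b]=(C[...,2][b]>.05)&(C[...,2][b]<.085)&(abs(hsv[...,0][b]-85)<20)
q=C[m]; print(len(q),(q[:,:2].min(0)+q[:,:2].max(0))/2,np.ptp(q,axis=0),np.percentile(q[:,2],[50,98]))
b=(slice(190,225),slice(240,285)); n=(abs(hsv[...,0]-12)<8)&(hsv[...,1]>100); k=np.zeros_like(m);k[b]=n[b]
_,_,s,c=cv2.connectedComponentsWithStats(k.astype(np.uint8)); print(s[1:,4],[np.round(C[int(v+.5),int(u+.5)],3).tolist() for u,v in c[1:]])
st()"
```

```text
clock: 41.45
position: [0.4308, 0.4007, 0.158]
ee_rot: [1.33, 1.915, -0.648]
force: [0.2, 0.3, 0.2]
width: 0.998
gripper_force: 0.0
31 [0.46380286 0.24360586] [0.03358646 0.02763617 0.0260154 ] [0.06631282 0.0747572 ]
[28 22 26] [[0.492, -0.001, 0.025], [0.458, 0.02, 0.026], [0.459, -0.038, 0.027]]
t 41.5 p [0.429 0.405 0.16 ] q [-0.924  0.878 -0.486  1.365  0.778  1.834 -1.192] w 1.0019127163352453 gf 0.0 F [-1.9  1.2  2.8]
[[-0.224, 0.937, 0.267], [0.588, 0.349, -0.73], [-0.777, -0.006, -0.629]]
```

```bash
python3 -m creep '[[0,0,-1,0,1],[0,0,-1,0,1],[0,0,0,0,1]]' | grep posi; python3 -c "
from h import *
for n,b in (('scene',(slice(140,215),slice(140,215))),('top',(slice(160,235),slice(125,205)))):
  im=vision.get_image(n);C=cloud(im);hsv=cv2.cvtColor(im['pixels'],cv2.COLOR_BGR2HSV).astype(int)
  K=np.array(im['camera_matrix']);Rm=R.from_rotvec(im['rotation']).as_matrix()
  m=np.zeros(hsv.shape[:2],np.uint8); m[b]=(abs(hsv[...,0][b]-84)<16)&(hsv[...,1][b]>45)
  c=max(cv2.findContours(m,0,1)[0],key=cv2.contourArea); x,y,w_,h_=cv2.boundingRect(c)
  (u,v)=(x+w_/2-.5,y+h_/2-.5); s=cv2.undistortPoints(np.array([[[u,v]]]),K,np.array([im['k1'],0,0,0,0.]))[0,0]; d=Rm@[s[0],-s[1],-1]; p=np.array(im['position']); print(n,(x,y,w_,h_),'centre at z .039:',np.round(p+d*(.039-p[2])/d[2],3))
  q=C[m>0]; q=q[(q[:,2]<.1)]; print(len(q),np.round(np.percentile(q[:,2],[5,50,90,98]),3))
"
```

```text
position: [0.4084, 0.461, 0.2079]
scene (171, 177, 12, 10) centre at z .039: [0.466 0.245 0.039]
107 [0.025 0.044 0.065 0.07 ]
top (163, 195, 10, 13) centre at z .039: [0.469 0.248 0.039]
34 [0.034 0.063 0.072 0.073]
```

```bash
python3 -c "
from h import *
for n in('scene','top'):
  C=cloud(vision.get_image(n)).reshape(-1,3)
  q=C[(C[:,2]>.02)&(C[:,2]<.1)&(np.hypot(C[:,0]-.4785,C[:,1]-.2665)<.075)]
  for a,z in ((.02,.04),(.04,.058),(.058,.09)):
    r=q[(q[:,2]>a)&(q[:,2]<z)]
    if len(r): print(n,a,len(r),np.round((r.min(0)+r.max(0))/2,3),np.round(np.ptp(r,axis=0),3))
"
```

```text
scene 0.02 108 [0.482 0.263 0.03 ] [0.062 0.064 0.02 ]
scene 0.04 140 [0.481 0.262 0.049] [0.066 0.065 0.017]
scene 0.058 135 [0.479 0.262 0.066] [0.068 0.068 0.016]
top 0.02 106 [0.479 0.263 0.03 ] [0.06  0.06  0.019]
top 0.04 84 [0.48  0.263 0.049] [0.063 0.063 0.017]
top 0.058 114 [0.479 0.263 0.068] [0.067 0.065 0.02 ]
```

The tumbler stands upright at (0.479, 0.263), 4 mm off the coaster's centre. The nuts are in the well and the arm is clear.

```bash
python3 -c "
from h import *
print(sign_off())"
```

```text
the job is handed in; nothing more can be done
None
```

I handed the job in at about 42 s of robot time: my last measurements showed all three hazelnuts in the middle well, the tumbler upright on the coaster about 4 mm off its centre, and the arm clear; sign-off returned no verdict.

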